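Fasten the headphone stand and load it

TASK

The headphone display stand on the stockroom bench is loose: roll the worm of the adjustable wrench until its jaws just fit the nut on the stand's foot, then turn the nut clockwise with the wrench until it is fully tight, and lay the wrench flat back on its rubber mat. Only once the nut is tight, hang every pair of headphones over the stand's bar by its headband, one ear cup on each side of the bar and free of the bench, and let go. Do not turn the nut with the fingers, and leave the carton, the bottle and the tape where they are.

Things in the scene. Friction and masses are not known exactly. Their poses are not given: they have to be found in the camera images.
- stand: Fixed display stand: grey steel foot plate (own x -90..0, own y -130..+20 mm, 8 mm thick), steel post (24 mm diameter, 144 mm tall) and a horizontal arm. Origin: on the bench under the post's axis; z up; own y runs along the arm away from the post. The nut's axis stands at own x -60, y -100 mm.
- bar: The stand's arm: round steel bar, 20 mm diameter, axis 130 mm and top 140 mm above the bench. Origin and axes as stand (on the bench under the post); it runs along own y from the post (y 0) to its free end at y 275 mm with a thin rubber cap. Room for four headphones, e.g. at own y 43, 106, 169 and 232 mm.
- nut_top (a point): Centre of the top face of the hexagon nut on the foot, 29 mm above the bench; axis vertical. 30 mm across flats, 35 across corners, 18 high (11 to 29 mm above the bench), on a 36 mm washer; a stud of 18 mm diameter sticks up to 42 mm. Axes turn with the nut: own x is square to one flat (flats every 60 degrees).
- nut (a joint): Turn of the nut in rad: 0 loosest, grows clockwise seen from above, 1.25 is the hard stop where it is fully tight. Starts between 0 and 0.35. Turns with about 0.35 N m and stays where it is left.
- wrench: Loose adjustable wrench, 206 mm long, 16 mm thick, 0.43 kg, lying worm upward. Origin: underside of the handle's centre line; balance point about x 20 mm. Own x points to the head, z up. Handle 22 mm wide, x -102 to 22: grip across it near x 0. Neck 40 mm wide to x 56, throat 62 mm wide to x 66, jaws x 66 to 104. Fixed jaw at +y, inner face y 15.5 mm; moving jaw at -y.
- jaw_mid (a point): Point of the wrench where the centre of the nut belongs: own x 84, y 0.5, z 8 mm (mid thickness) of the wrench, axes as the wrench.
- jaw (a joint): Moving jaw's travel in m: opening between the jaws' inner faces = 38.0 mm + this value (so -0.0065 is 31.5 mm open). Range -0.014 to +0.005; starts 38 to 42.5 mm open. Moves only with the worm; the nut does not push it back.
- worm_axis (a point): Centre of the knurled worm roller: steel, 22 mm diameter, 17 mm long, axis along the wrench's y, at its x 41, y 0, z 12 mm; its crown is 23 mm above the wrench's underside, 7 mm proud of the neck. Press a closed fingertip on the crown (5 to 10 N) and drag along the handle: towards the head closes the jaws, away opens. Keep the tip flat on the crown; drag some 3 N.
- worm (a joint): Worm angle in rad: +1 rad (11 mm of drag towards the head) closes the jaws by 1.5 mm; jaw = -0.0015 x this.
- mat: Fixed black rubber bench mat 270 x 170 mm, 4 mm thick, where the wrench lies and belongs. Origin: centre of its underside on the bench, own x along its length.
- phones0: Loose headphones (two to four pairs; absent ones read None), black and grey, 0.2 kg, standing on the cups. Arch spans own x, 130 mm wide, 135 high; cups 22 x 50 x 66 mm, 86 mm clear between. Origin: underside, midway; z up. Head cushion on top 52 (x) by 24 (y) by 20 mm (z 115 to 135): grip from above across the 24 mm by its upper half (the bar comes under it).
- band0 (a point): Underside of the head cushion of headphones 0, which lies on the bar: own x 0, y 0, z 115 mm; axes as the headphones.
- phones1: Loose headphones (two to four pairs; absent ones read None), black and grey, 0.2 kg, standing on the cups. Arch spans own x, 130 mm wide, 135 high; cups 22 x 50 x 66 mm, 86 mm clear between. Origin: underside, midway; z up. Head cushion on top 52 (x) by 24 (y) by 20 mm (z 115 to 135): grip from above across the 24 mm by its upper half (the bar comes under it).
- band1 (a point): Underside of the head cushion of headphones 1, which lies on the bar: own x 0, y 0, z 115 mm; axes as the headphones.
- phones2: Loose headphones (two to four pairs; absent ones read None), black and grey, 0.2 kg, standing on the cups. Arch spans own x, 130 mm wide, 135 high; cups 22 x 50 x 66 mm, 86 mm clear between. Origin: underside, midway; z up. Head cushion on top 52 (x) by 24 (y) by 20 mm (z 115 to 135): grip from above across the 24 mm by its upper half (the bar comes under it).
- band2 (a point): Underside of the head cushion of headphones 2, which lies on the bar: own x 0, y 0, z 115 mm; axes as the headphones.
- phones3: Loose headphones (two to four pairs; absent ones read None), black and grey, 0.2 kg, standing on the cups. Arch spans own x, 130 mm wide, 135 high; cups 22 x 50 x 66 mm, 86 mm clear between. Origin: underside, midway; z up. Head cushion on top 52 (x) by 24 (y) by 20 mm (z 115 to 135): grip from above across the 24 mm by its upper half (the bar comes under it).
- band3 (a point): Underside of the head cushion of headphones 3, which lies on the bar: own x 0, y 0, z 115 mm; axes as the headphones.
- carton: Bystander, not to be disturbed: loose white carton 90 x 130 x 100 mm; origin under its centre.
- glue: Bystander, not to be disturbed: loose white plastic bottle, 56 mm diameter, 150 mm tall; origin under its centre.
- tape: Bystander, not to be disturbed: loose roll of card-brown tape, 100 mm diameter, 48 mm high, lying flat; origin under its centre.
Things that resemble listed ones, but are neither listed nor needed, are in the scene too. Of the things like the wrench, leave any that is red or turquoise; of the rest the larger one is meant.

How it is judged:
By the outcome, as a careful person would: the job done as asked, in the order asked, and still so for the second after the job is handed in, with the robot touching nothing.
Of phones0, phones1, phones2, phones3 only 2 to 4 are there at a start; the rules pass over those that are not, and their reading is None.
At some moment in a run one of wrench may be knocked a few centimetres aside while the robot is not near it.
It also fails if it takes over 210 s, if anything falls off the work surface, if the arm or the gripper's body presses on something with over 40 N, if the wrist force passes 120 N, or if a joint passes its speed limit or range.

ROBOT

A 6-joint arm with a two-finger parallel gripper is mounted at the origin on the work surface. World frame = base frame: x ahead of the robot, y to its left, z up, the work surface at z = 0. Lengths are in m, angles in rad, forces in N, time in s.
With the tool pointing down it reaches from about 0.375 to 0.925 m from the base axis. Payload 5.7 kg.
Tool frame: the origin (TCP) lies midway between the tips of the shut fingers; the grasp point (between the pads) lies 19 mm behind it; z points along the fingers, y is the line along which they close (so a half turn about z gives the same grasp; the last joint's range is limited). The gripper opens to 88 mm and grips with 3 to 60 N. Pads are 20 mm wide; open, the fingers measure 115 mm over their backs; the gripper's body (75 mm by 178 mm) begins 61 mm behind the grasp point.
Start: joints at [-1.337, 0.359, 1.51, -0, 1.272, -0.115], TCP at [0.205, -0.564, 0.223] pointing down, gripper open.
Joint ranges: [-2.97, 2.97], [-1.01, 2.36], [0.21, 2.38], [-0.96, 4.11], [0.2, 2.71], [-2.98, 2.98]. Speed limits (rad/s): [2.39, 2.39, 3.14, 3.14, 3.14, 3.14].

INTERFACE

Orientations are given as a 3x3 rotation matrix whose columns are the frame's x, y, z axes.
In Python, from workcell import r, imaging gives the robot as it stands.
- The arm moves only by the tool carry_out, never from a script. Its argument "rows" is a list that holds one entry, the list of rows, each a list of 7 numbers: the turn, a rotation vector about the tool's x, y, z in rad, then the shift along the tool's x, y, z in mm, then the finger opening in mm, from 0 to 87.8. In form: [[[ax, ay, az, dx, dy, dz, jaw], ...]]. A call has 1 to 5 rows; each row shifts and turns the commanded pose from where the row before left it, along the tool's axes as they then stand; what a row does not reach is not made up. A row lasts 1/8 s, in which the tool goes at most 62.5 mm and 10.7 degrees, less where a joint would pass 70% of its speed; a pose out of reach is approached as far as the arm can. A call is refused whole if a number of a shift passes 62.5 or a number of a turn 0.188, either way. A call with a gripper value outside its range is refused whole. The fingers move at their own pace and stop on an object; "grip_force" is the grip in N (left out, the last holds). Time passes only in rows, so rows that do not move let the fingers close. It gives the time, the measured TCP pose, the force, the opening and the grip force at its end, in the units of the state.
- r.observe(): the state, without advancing time (a new reading comes with each control period).
- imaging.read_camera(name): name is "scene" or "top" or "wrist"; returns a dict with "img" (480x640x3 uint8, red, green, blue), "range_z" (480x640 float32, m along the optical axis (not along the pixel's ray), 0 where there is no reading), "camera_matrix" (3x3 intrinsics, pixels), "rvec" (rotation vector, rad) and "tvec" (3), from world to camera coordinates, as OpenCV has them. Camera axes: x right, y down, z forward; pixel columns grow to the right and rows downward; lengths in m; the calibration is good to about 2 mm. A picture is of the moment at which its call begins.
- r.hand_in(): hands the job in; it is judged then, once.
The state is a dict: "time_s": time; "joints": joint angles; "dq": joint speeds; "tau": joint torques, N m; "eef_pos": TCP position; "tcp_rot": TCP orientation; "wrist_force": force on the tool from outside, world axes, zero at the start; "ft_torque": the same for the moment, N m; "opening": opening from 0.0 (shut) to 1.0 (fully open); "gripper_force": force on a finger pad.
Only numpy, scipy, OpenCV 4.12 (cv2) and the standard library are available. Lean on these libraries where they do the work, as an engineer would, in place of code of your own. Each camera call takes 0.05 s, during which the arm holds its last target. There are 200 camera calls.

## Working session

There is one attempt and no reset: what is moved stays moved. The work goes in short steps, Python scripts to look and compute and a tool call to move; the robot and the scene stay as the last step left them, time stands still between calls to the robot, and variables do not carry over. Pictures are saved under pics/ and viewed, at most 14 in all, crops included, and the job is handed in when it is done.

Besides the shell and the picture viewer there is one more tool, called after "Request:" as name(argument=value, ...), one argument or row to a line, values as JSON. carry_out: Moves the arm, as the interface text tells. Its arguments: {"type":"object","properties":{"rows":{"type":"array"},"grip_force":{"type":"number"}},"required":["rows"]}

```bash
ls; mkdir -p pics; cat > h.py <<'E'
import numpy as np, cv2, os
from workcell import r, imaging
def cam(n):
    c=imaging.read_camera(n); R=cv2.Rodrigues(np.array(c["rvec"],float))[0]; t=np.array(c["tvec"],float).ravel()
    c["R"]=R; c["t"]=t; c["K"]=np.array(c["camera_matrix"],float); return c
def world(c):
    v,u=np.mgrid[:480,:640]; z=c["range_z"]; K=c["K"]
    P=np.dstack([(u-K[0,2])/K[0,0]*z,(v-K[1,2])/K[1,1]*z,z])
    return (P-c["t"])@c["R"]
def ray(c,u,v,h):
    d=c["R"].T@np.array([(u-c["K"][0,2])/c["K"][0,0],(v-c["K"][1,2])/c["K"][1,1],1]); o=-c["R"].T@c["t"]
    return o+d*(h-o[2])/d[2]
def proj(c,p):
    q=c["K"]@(c["R"]@np.array(p,float)+c["t"]); return q[:2]/q[2]
def save(c,n,box=None,f=1):
    im=c["img"]
    if box: im=im[box[1]:box[3],box[0]:box[2]]
    im=cv2.resize(im,None,fx=f,fy=f,interpolation=cv2.INTER_CUBIC)
    cv2.imwrite("pics/"+n,im[:,:,::-1])
def st():
    s=r.observe(); np.set_printoptions(precision=4,suppress=True)
    print(s["time_s"],np.array(s["eef_pos"]),np.array(s["joints"]),np.array(s["wrist_force"]),s["opening"]); print(np.array(s["tcp_rot"])); return s
E
python3 - <<'E'
from h import *
st()
for n in ("top","scene"):
    c=cam(n); save(c,n+"0.png"); np.savez(n+"0.npz",**c)
    print(n,-c["R"].T@c["t"],c["R"].ravel(),c["K"].ravel())
E
```

```text
pics
0.0 [ 0.2049 -0.5632  0.2218] [-1.3371  0.3595  1.5114 -0.      1.2725 -0.1151] [ 0.5874 -0.1549  0.0132] 0.9994508877996433
[[ 0.9398  0.3418 -0.0005]
 [ 0.3418 -0.9398  0.0018]
 [ 0.0002 -0.0019 -1.    ]]
top [ 0.4324 -0.0515  1.5067] [ 0.0288 -0.9996  0.0001 -0.9973 -0.0287 -0.0677  0.0676  0.0018 -0.9977] [546.7476   0.     319.2966   0.     546.7476 246.5591   0.       0.
   1.    ]
scene [1.307  0.5312 1.3848] [-0.5923  0.8057  0.005   0.6411  0.4751 -0.6027 -0.488  -0.3538 -0.7979] [491.9588   0.     317.5195   0.     491.9588 238.5331   0.       0.
   1.    ]
```

View pics/top0.png

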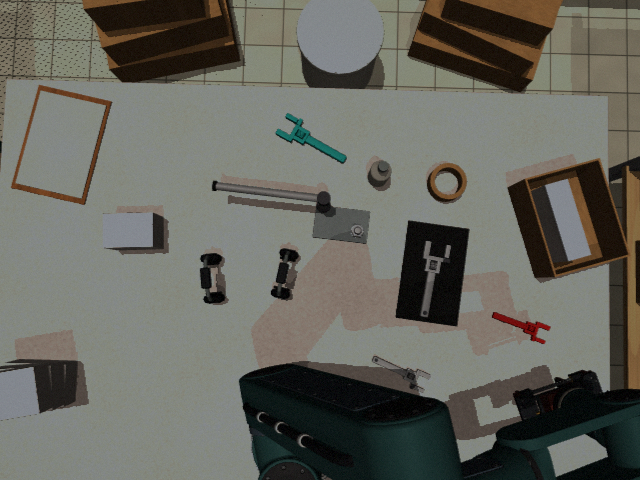

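View pics/scene0.png

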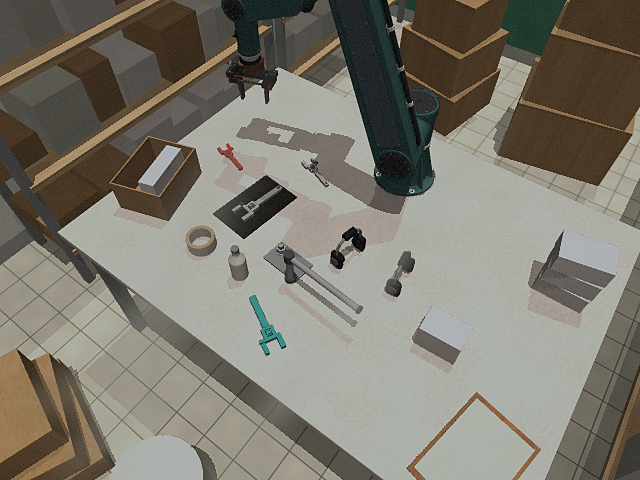

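Top view: the bright grey wrench lies on the black mat at (432,278). A smaller grey one is at (402,372), a red one at (522,326) and a turquoise one at (310,138). The meant one is the larger non-coloured wrench on the mat. The post is at (323,200), the bar end at (215,186) and the nut at (357,231). The two headphones are at (212,278) and (286,273).

```bash
python3 - <<'E'
from h import *
np.set_printoptions(precision=4,suppress=True)
c=dict(np.load("top0.npz")); W=world(c); hsv=cv2.cvtColor(c["img"],cv2.COLOR_RGB2HSV); V=hsv[...,2]
def reg(u0,v0,u1,v1,m):
    k=np.zeros((480,640),bool); k[v0:v1,u0:u1]=True; return k&m
# mat
m=reg(390,215,475,332,V<45); p=np.argwhere(m)[:,::-1]
q=np.array([ray(c,u,v,.004)[:2] for u,v in p])*1000; print("mat",cv2.minAreaRect(q.astype(np.float32)))
# wrench
m=reg(400,230,465,322,V>70); n,l,s,_=cv2.connectedComponentsWithStats(m.astype(np.uint8)); k=1+s[1:,4].argmax()
p=np.argwhere(l==k)[:,::-1]; q=np.array([ray(c,u,v,.02)[:2] for u,v in p])*1000
R=cv2.minAreaRect(q.astype(np.float32)); print("wrench",R, "z",np.median(W[...,2][l==k]))
# handle axis
mu=q.mean(0); h=q[q[:,0]<np.percentile(q[:,0],45)]; print("handle fit",cv2.fitLine(h.astype(np.float32),cv2.DIST_HUBER,0,.01,.01).ravel())
print(R, cv2.boxPoints(R))
# stand: bar points z 0.12-.145
B=(W[...,2]>.118)&(W[...,2]<.143); m=reg(205,170,318,215,B); q=W[m]*1000; print("bar",m.sum(),cv2.fitLine(q[:,:2].astype(np.float32),cv2.DIST_HUBER,0,.01,.01).ravel(),q.min(0),q.max(0))
m=reg(305,180,340,225,(W[...,2]>.138)); q=W[m]*1000; print("post",m.sum(),cv2.minAreaRect(q[:,:2].astype(np.float32)),q[:,2].max())
m=reg(305,200,380,250,(W[...,2]>.004)&(W[...,2]<.0115)); q=W[m]*1000; print("foot",m.sum(),cv2.minAreaRect(q[:,:2].astype(np.float32)))
m=reg(340,215,375,245,(W[...,2]>.02)); q=W[m]*1000; print("nut",m.sum(),cv2.minAreaRect(q[:,:2].astype(np.float32)),q.max(0))
for b in ((190,240,240,310),(265,240,310,310)):
    m=reg(*b,(W[...,2]>.02)); q=W[m]*1000; print("phones",cv2.minAreaRect(q[:,:2].astype(np.float32)),q[:,2].max())
    t=q[q[:,2]>125]; print(" cushion",cv2.minAreaRect(t[:,:2].astype(np.float32)),t.mean(0))
save(c,"crop_w.png",(270,180,480,400),3-.3)
E
```

```text
mat ((471.6557312011719, -359.8598327636719), (168.79763793945312, 268.9631652832031), 83.51628112792969)
wrench ((454.8930969238281, -356.619140625), (52.025028228759766, 203.82168579101562), 88.8340835571289) z 0.019860916935567293
handle fit [   0.9865   -0.164   408.181  -344.6602]
((454.8930969238281, -356.619140625), (52.025028228759766, 203.82168579101562), 88.8340835571289) [[ 352.4741 -380.5526]
 [ 556.2535 -384.6999]
 [ 557.3121 -332.6856]
 [ 353.5327 -328.5384]]
bar 778 [  0.0911   0.9958 660.5928  92.6955] [640.258  -39.8708 120.7284] [686.1922 226.9623 142.9852]
post 207 ((551.2872924804688, -60.094905853271484), (230.0101776123047, 62.61066436767578), 11.102622032165527) 1506.6744653425314
foot 1392 ((597.2680053710938, -109.830322265625), (135.99264526367188, 204.80409240722656), 1.664530873298645)
nut 114 ((516.9641723632812, -100.20323944091797), (29.411954879760742, 192.91094970703125), 51.40135955810547) [ 595.248   -51.5217 1506.6745]
phones ((455.6926574707031, 106.00747680664062), (133.9403533935547, 306.80853271484375), 7.151984691619873) 1506.6744653425314
 cushion ((420.5126953125, 102.2826919555664), (302.2962341308594, 61.692161560058594), 82.88741302490234) [438.5941 219.0768 207.2999]
phones ((449.8877258300781, 36.175453186035156), (133.05197143554688, 119.51021575927734), 36.79562759399414) 1506.6744653425314
 cushion ((439.1944274902344, 10.736839294433594), (110.77652740478516, 58.45807647705078), 55.95635986328125) [456.7051  38.2851 192.9366]
```

View pics/crop_w.png

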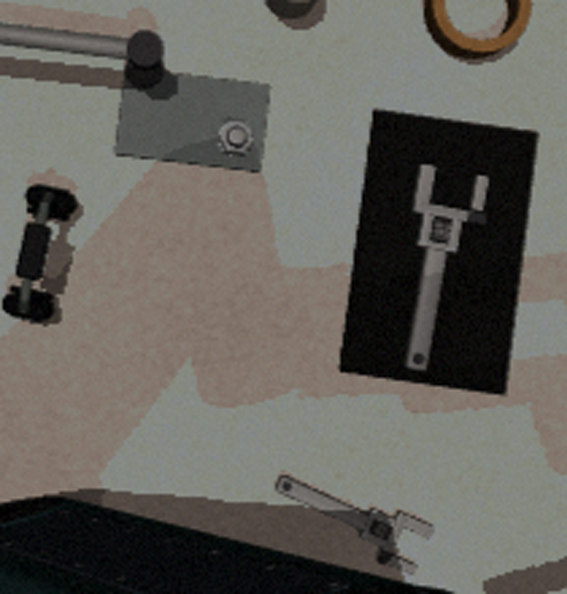

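The crop confirms the meant wrench: the large grey one on the mat, head up, worm at crop (440,230). The small grey one at (350,525) is the decoy.

```bash
python3 - <<'E'
from h import *
np.set_printoptions(precision=4,suppress=True)
c=dict(np.load("top0.npz")); W=world(c); W[c["range_z"]==0]=0; V=c["img"].max(2)
def reg(u0,v0,u1,v1,m):
    k=np.zeros((480,640),bool); k[v0:v1,u0:u1]=True; return W[k&m]*1000
Z=W[...,2]
def rep(n,q):
    R=cv2.minAreaRect(q[:,:2].astype(np.float32)); print(n,len(q),np.round(np.array([*R[0],*R[1],R[2]]),1),q[:,2].max(),q.mean(0))
rep("post",reg(305,180,340,225,Z>.138)); rep("foot",reg(312,206,375,250,(Z>.004)&(Z<.0115))); rep("nut",reg(345,218,372,245,Z>.02)); rep("stud",reg(345,218,372,245,Z>.034))
for b in ((190,240,240,310),(265,240,310,310)):
    rep("phones",reg(*b,Z>.02)); rep(" cushion",reg(*b,(Z>.122)))
# wrench handle midline per row
for v in range(242,322,6):
    u=np.where(V[v,405:462]>70)[0]+405
    if len(u): print(v,u.min(),u.max(),ray(c,(u.min()+u.max())/2,v,.02)*1000)
S=dict(np.load("scene0.npz")); 
s=r.observe(); print(np.linalg.norm(s["eef_pos"][:2]))
w=cam("wrist"); o=-w["R"].T@w["t"]; Rt=np.array(s["tcp_rot"]); print("wrist cam in tool",Rt.T@(o-s["eef_pos"]),"axes", Rt.T@w["R"].T,w["K"][0])
E
```

```text
post 198 [646.6 -41.3  33.2  62.9   8.1] 155.1447909683154 [648.9523 -48.0004 144.9721]
foot 1307 [ 588.9 -112.8  119.3  171.4    1.7] 11.472431665864129 [ 596.9336 -107.4995    7.7453]
nut 112 [ 579.1 -150.3   31.6   30.    21.3] 48.86927575128248 [ 578.924  -149.755    33.4498]
stud 41 [ 579.4 -146.5   16.5   21.4    0.1] 48.86927575128248 [ 579.1349 -149.2618   41.5069]
phones 658 [439.6 234.5 133.9  48.3   6.8] 141.89029939519384 [439.1884 231.5183  90.4808]
 cushion 225 [442.2 235.2  73.8  24.4   6.8] 141.89029939519384 [438.8855 234.2322 133.5271]
phones 614 [457.3  42.3  48.8 133.9  79.7] 142.08185798563701 [456.8229  41.4575  91.9248]
 cushion 217 [460.5  42.3  24.4  70.3  80.7] 142.08185798563701 [457.9413  42.1521 133.6816]
242 426 430 [ 554.1982 -344.7579   20.    ]
248 425 450 [ 538.5471 -370.8861   20.    ]
254 424 448 [ 522.0572 -367.0349   20.    ]
260 427 442 [ 505.5919 -363.1895   20.    ]
266 426 439 [ 489.1119 -357.9908   20.    ]
272 428 438 [ 472.8518 -359.5893   20.    ]
278 427 434 [ 456.3815 -353.0441   20.    ]
284 426 432 [ 440.0136 -349.2204   20.    ]
290 425 431 [ 423.709  -346.7573   20.    ]
296 424 461 [ 408.6365 -386.2684   20.    ]
302 423 461 [ 392.4181 -385.1343   20.    ]
308 422 461 [ 376.2237 -384.002    20.    ]
314 421 461 [ 360.0531 -382.8713   20.    ]
320 405 461 [ 343.3238 -361.4939   20.    ]
0.5994166946677681
wrist cam in tool [ 0.0818 -0.0001 -0.1617] axes [[ 0.0004 -0.9544 -0.2986]
 [ 1.      0.0001  0.0009]
 [-0.0008 -0.2986  0.9544]] [361.48     0.     320.9943]
```

Request:
carry_out(
  rows=[
    [[0, 0, 0.17, 0, 0, 0, 0], [0, 0, 0.17, 0, 0, 0, 0], [0, 0, 0.17, 0, 0, 0, 0], [0, 0, 0, 32, -36, 17, 0], [0, 0, 0, 32, -36, 17, 0]],
  ],
)

```text
time_s: 0.78
eef_pos: [0.2802, -0.5027, 0.1881]
tcp_rot: [[0.987, -0.162, 0.0], [-0.162, -0.987, -0.0], [0.0, 0.0, -1.0]]
wrist_force: [0.2, -0.1, 0.1]
opening: 0.466
gripper_force: 0.0
```

Request:
carry_out(
  rows=[
    [[0, 0, 0, 32, -36, 17, 0], [0, 0, 0, 32, -36, 17, 0], [0, 0, 0, 32, -36, 17, 0], [0, 0, 0, 32, -36, 17, 0], [0, 0, 0, 32, -36, 17, 0]],
  ],
)

```text
time_s: 1.4
eef_pos: [0.4677, -0.3499, 0.103]
tcp_rot: [[0.987, -0.161, -0.0], [-0.161, -0.987, 0.0], [-0.0, -0.0, -1.0]]
wrist_force: [0.3, -0.2, -0.0]
opening: 0.01
gripper_force: 0.0
```

```bash
python3 - <<'E'
from h import *
st(); c=cam("wrist"); save(c,"w1.png"); np.savez("w1.npz",**c)
print(proj(c,(.494,-.359,.027)),proj(c,(.454,-.352,.02)))
E
```

```text
1.4 [ 0.4677 -0.3499  0.103 ] [-0.7606  0.4667  1.6723  0.      1.0027  0.9714] [ 0.3118 -0.2436 -0.0073] 0.01047160892695359
[[ 0.987  -0.1606 -0.0001]
 [-0.1606 -0.987   0.0001]
 [-0.0001 -0.0001 -1.    ]]
[327.3718 212.8866] [326.2163 265.5148]
```

View pics/w1.png

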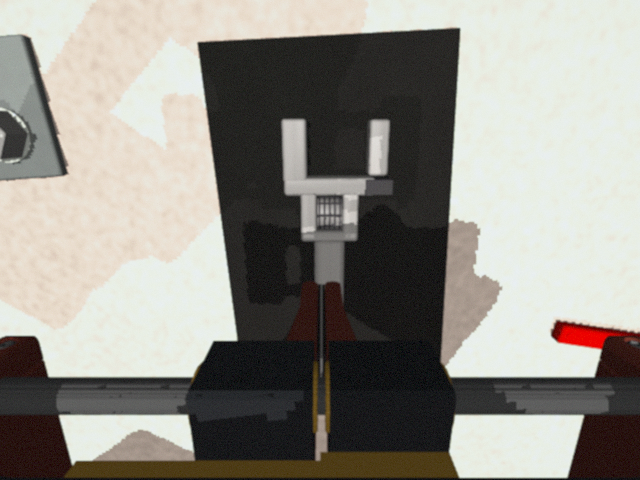

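The wrist view shows the wrench nearly aligned with the tool. The fixed jaw's inner edge is at col 306 and the moving jaw's at 369 (rows 120-175). The worm spans cols 317-342, rows 195-231, and the fingertip is at (322,285).

```bash
cat >> h.py <<'E'
def jaws(c,z,rows,cols):
    "sub-pixel inner edges of jaws by row; returns world pts of left and right inner edges"
    g=cv2.GaussianBlur(cv2.cvtColor(c["img"],cv2.COLOR_RGB2GRAY),(3,3),0).astype(float); L=[];Rr=[]
    for v in rows:
        x=g[v,cols[0]:cols[1]]; d=np.diff(x); n=len(d)//2
        a=np.argmin(d[:n]); b=n+np.argmax(d[n:])
        L.append(ray(c,cols[0]+a+.5,v,z)[:2]*1000); Rr.append(ray(c,cols[0]+b+.5,v,z)[:2]*1000)
    return np.array(L),np.array(Rr)
E
python3 - <<'E'
from h import *
np.set_printoptions(precision=2,suppress=True)
c=dict(np.load("w1.npz"))
L,Rr=jaws(c,.020,range(128,172,3),(285,388))
fl=cv2.fitLine(L.astype(np.float32),cv2.DIST_HUBER,0,.01,.01).ravel(); fr=cv2.fitLine(Rr.astype(np.float32),cv2.DIST_HUBER,0,.01,.01).ravel()
d=fl[:2]*np.sign(fl[0]); n=np.array([-d[1],d[0]])
print(fl,fr,"ang",np.degrees(np.arctan2(d[1],d[0])),np.degrees(np.arctan(fr[1]/fr[0])),"gap",np.mean((L-Rr)@n), "depth z",np.median(world(c)[125:170,288:302,2]))
W=world(c)
for n_,u,v,z in (("tipF",294,119,.02),("tipM",379,119,.02),("throatrow",340,178.5,.02),("throat bottom L",285,194,.02),("wormTop",329.5,195,.02),("wormBot",329.5,231,.02),("neckL",302,218,.02),("neckR",357,218,.02),("hL",316,260,.02),("hR",343,260,.02)): print(n_,ray(c,u,v,z)[:2]*1000)
E
```

```text
[   0.99   -0.14  536.82 -351.49] [   0.99   -0.15  531.27 -392.68] ang -7.951073 -8.740064 gap 41.63517087956172 depth z 0.019791858041162836
tipF [ 556.68 -347.28]
tipM [ 547.95 -401.11]
throatrow [ 514.41 -370.92]
throat bottom L [ 510.03 -332.41]
wormTop [ 504.49 -362.24]
wormBot [ 479.29 -358.33]
neckL [ 491.63 -340.89]
neckR [ 485.5  -378.64]
hL [ 459.38 -345.39]
hR [ 456.26 -364.61]
```

Request:
carry_out(
  rows=[
    [[0, 0, -0.011, 8, 3, 34, 0], [0, 0, 0, 9, 4, 34, 0], [0, 0, 0, 0, 0, 5, 0], [0, 0, 0, 0, 0, 2, 0], [0, 0, 0, 0, 0, 1, 0]],
  ],
  grip_force=20,
)

```text
time_s: 2.08
eef_pos: [0.4825, -0.3611, 0.0288]
tcp_rot: [[0.989, -0.15, 0.001], [-0.15, -0.989, -0.001], [0.001, 0.001, -1.0]]
wrist_force: [-0.2, 1.2, 0.2]
opening: 0.006
gripper_force: 0.0
```

Request:
carry_out(
  rows=[
    [[0, 0, 0, 0, 0, 0.5, 0], [0, 0, 0, 0, 0, 0, 0]],
  ],
)

```text
time_s: 2.33
eef_pos: [0.4825, -0.3609, 0.0279]
tcp_rot: [[0.989, -0.15, 0.001], [-0.15, -0.989, -0.001], [0.001, 0.001, -1.0]]
wrist_force: [0.3, 1.1, -0.3]
opening: 0.002
gripper_force: 0.0
```

Request:
carry_out(
  rows=[
    [[0, 0, 0, 0, -1.5, 0.5, 0], [0, 0, 0, 0, 0, 0.5, 0], [0, 0, 0, 0, 0, 0, 0]],
  ],
)

```text
time_s: 2.7
eef_pos: [0.4828, -0.3596, 0.027]
tcp_rot: [[0.989, -0.149, 0.001], [-0.149, -0.989, -0.001], [0.001, 0.001, -1.0]]
wrist_force: [-2.4, -1.5, 6.4]
opening: 0.005
gripper_force: 3.4
```

Request:
carry_out(
  rows=[
    [[0, 0, 0, 0, 0, 0.5, 0], [0, 0, 0, 0, 0, 0, 0]],
  ],
)

```text
time_s: 2.95
eef_pos: [0.4828, -0.3597, 0.0268]
tcp_rot: [[0.989, -0.149, 0.001], [-0.149, -0.989, -0.001], [0.001, 0.001, -1.0]]
wrist_force: [-1.9, 0.8, 9.7]
opening: 0.006
gripper_force: 4.9
```

Request:
carry_out(
  rows=[
    [[0, 0, 0, 4, 0, -0.1, 0], [0, 0, 0, 4, 0, 0, 0], [0, 0, 0, 4, 0, 0, 0], [0, 0, 0, 4, 0, 0, 0], [0, 0, 0, 0, 0, 0, 0]],
  ],
)

```text
time_s: 3.58
eef_pos: [0.4986, -0.3621, 0.0269]
tcp_rot: [[0.989, -0.149, 0.0], [-0.149, -0.989, -0.001], [0.001, 0.001, -1.0]]
wrist_force: [-1.3, -0.3, 9.6]
opening: 0.007
gripper_force: 4.9
```

```bash
python3 - <<'E'
from h import *
np.set_printoptions(precision=2,suppress=True)
c=cam("wrist"); save(c,"w2.png"); np.savez("w2.npz",**c)
E
```

```text
(no output)
```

View pics/w2.png

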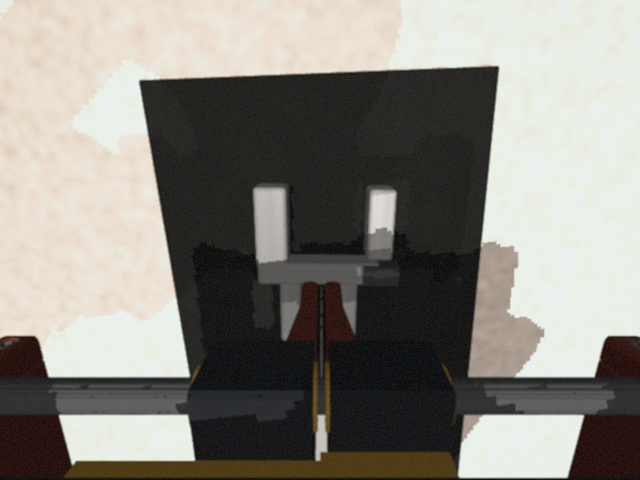

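The fingertip (322,285) is on the worm, the jaws are visible (inner edges at about cols 289 and 366, rows 190-250), and the gap has shrunk. I'll measure it.

```bash
cat >> h.py <<'E'
def gap(c,rows,cols):
    L,Rr=jaws(c,.020,rows,cols); fl=cv2.fitLine(L.astype(np.float32),cv2.DIST_HUBER,0,.01,.01).ravel(); fr=cv2.fitLine(Rr.astype(np.float32),cv2.DIST_HUBER,0,.01,.01).ravel()
    d=fl[:2]*np.sign(fl[0]); n=np.array([-d[1],d[0]])
    print("L",fl,"R",fr,"ang",np.degrees(np.arctan2(d[1],d[0])),"gap",np.median((L-Rr)@n))
E
python3 - <<'E'
from h import *
np.set_printoptions(precision=2,suppress=True)
gap(dict(np.load("w2.npz")),range(200,225,2),(262,388))
E
```

```text
L [   0.98   -0.18  545.36 -352.55] R [   0.99   -0.16  538.17 -391.68] ang -10.230231 gap 39.7062484644798
```

Request:
carry_out(
  rows=[
    [[0, 0, 0, 0, 0, -5, 0], [0, 0, 0, -16, 0, 2, 0], [0, 0, 0, 0, 0, 3, 0], [0, 0, 0, 0, 0, 0, 0]],
  ],
)

```text
time_s: 4.12
eef_pos: [0.4801, -0.358, 0.026]
tcp_rot: [[0.989, -0.15, -0.003], [-0.15, -0.989, 0.002], [-0.004, -0.002, -1.0]]
wrist_force: [-5.4, 1.3, 12.6]
opening: 0.006
gripper_force: 6.7
```

Request:
carry_out(
  rows=[
    [[0, 0, 0, 4, 0, 0, 0], [0, 0, 0, 4, 0, 0, 0], [0, 0, 0, 4, 0, 0, 0], [0, 0, 0, 4, 0, 0, 0], [0, 0, 0, 0, 0, 0, 0]],
  ],
)

```text
time_s: 4.75
eef_pos: [0.4979, -0.361, 0.0268]
tcp_rot: [[0.989, -0.15, -0.0], [-0.15, -0.989, 0.001], [-0.0, -0.001, -1.0]]
wrist_force: [-2.0, 4.0, 14.4]
opening: 0.005
gripper_force: 7.2
```

Request:
carry_out(
  rows=[
    [[0, 0, 0, 0, 0, -5, 0], [0, 0, 0, -16, 0, 2, 0], [0, 0, 0, 0, 0, 3, 0], [0, 0, 0, 0, 0, 0, 0]],
  ],
)

```text
time_s: 5.25
eef_pos: [0.4798, -0.3581, 0.0258]
tcp_rot: [[0.989, -0.15, -0.004], [-0.15, -0.989, 0.002], [-0.004, -0.002, -1.0]]
wrist_force: [-6.5, 2.6, 13.5]
opening: 0.007
gripper_force: 6.9
```

Request:
carry_out(
  rows=[
    [[0, 0, 0, 4, 0, 0, 0], [0, 0, 0, 4, 0, 0, 0], [0, 0, 0, 4, 0, 0, 0], [0, 0, 0, 4, 0, 0, 0], [0, 0, 0, 0, 0, 0, 0]],
  ],
)

```text
time_s: 5.88
eef_pos: [0.4978, -0.361, 0.0267]
tcp_rot: [[0.989, -0.15, -0.0], [-0.15, -0.989, 0.001], [-0.001, -0.001, -1.0]]
wrist_force: [-2.5, 3.3, 15.2]
opening: 0.005
gripper_force: 7.7
```

```bash
python3 - <<'E'
from h import *
np.set_printoptions(precision=2,suppress=True)
c=cam("wrist"); np.savez("w3.npz",**c); gap(c,range(200,225,2),(262,388))
E
```

```text
L [   0.98   -0.18  542.48 -352.1 ] R [   0.98   -0.18  538.54 -386.58] ang -10.188677 gap 34.63601936760106
```

Request:
carry_out(
  rows=[
    [[0, 0, 0, 0, 0, -5, 0], [0, 0, 0, -14, 0, 2, 0], [0, 0, 0, 0, 0, 2.6, 0], [0, 0, 0, 0, 0, 0, 0]],
  ],
)

```text
time_s: 6.42
eef_pos: [0.4823, -0.3587, 0.0265]
tcp_rot: [[0.989, -0.15, -0.003], [-0.15, -0.989, 0.002], [-0.003, -0.001, -1.0]]
wrist_force: [-5.2, 2.9, 14.4]
opening: 0.007
gripper_force: 6.9
```

Request:
carry_out(
  rows=[
    [[0, 0, 0, 4, 0, 0, 0], [0, 0, 0, 4, 0, 0, 0], [0, 0, 0, 4, 0, 0, 0], [0, 0, 0, 2, 0, 0, 0], [0, 0, 0, 0, 0, 0, 0]],
  ],
)

```text
time_s: 7.05
eef_pos: [0.4974, -0.3611, 0.0268]
tcp_rot: [[0.989, -0.15, -0.001], [-0.15, -0.989, 0.001], [-0.001, -0.001, -1.0]]
wrist_force: [-3.2, 1.8, 12.9]
opening: 0.005
gripper_force: 6.5
```

Request:
carry_out(
  rows=[
    [[0, 0, 0, 0, 0, -40, 0], [0, 0, 0, -15, 0, -30, 0], [0, 0, 0, -15, 0, 0, 0], [0, 0, 0, 0, 0, 0, 0]],
  ],
)

```text
time_s: 7.55
eef_pos: [0.4665, -0.3559, 0.0949]
tcp_rot: [[0.989, -0.151, -0.002], [-0.151, -0.989, 0.002], [-0.003, -0.002, -1.0]]
wrist_force: [0.2, 1.0, -0.8]
opening: 0.002
gripper_force: 0.0
```

```bash
python3 - <<'E'
from h import *
np.set_printoptions(precision=2,suppress=True)
c=cam("wrist"); np.savez("w4.npz",**c); save(c,"w4.png",(220,80,440,300),2.7)
st()
for x in (84,): print(proj(c,(.533,-.366,.02)))
E
```

```text
7.6 [ 0.4673 -0.3562  0.0948] [-0.7689  0.4825  1.669   0.0002  0.9927  0.9529] [ 0.6029 -0.1421  0.2585] 0.006391455181142717
[[ 0.9886 -0.1505 -0.0018]
 [-0.1505 -0.9886  0.002 ]
 [-0.0021 -0.0017 -1.    ]]
[320.4702 151.9448]
```

View pics/w4.png

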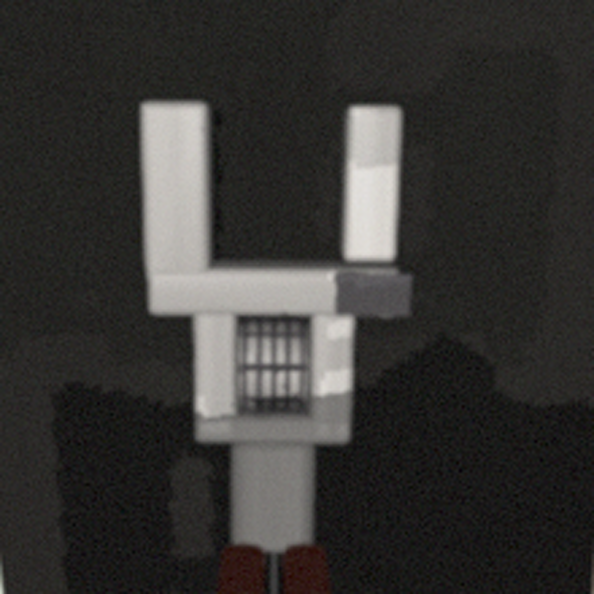

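The fixed jaw's inner edge is at crop x 208, the moving jaw's at 346, and the worm is at (272,365). Next I'll turn these into millimetres.

```bash
python3 - <<'E'
from h import *
np.set_printoptions(precision=2,suppress=True)
c=dict(np.load("w4.npz"))
gap(c,range(125,170,3),(275,365)); gap(c,range(125,142,2),(275,365))
P=lambda x,y:ray(c,220+x/2.7-.3,80+y/2.7-.3,.02)[:2]*1000
for n,a,b in (("fixed w",(143,190),(208,190)),("moving w",(346,190),(400,190)),("gap",(208,190),(346,190)),("neck",(195,380),(352,380)),("handle",(232,500),(315,500)),("len jaw",(175,102),(175,270)),("tip-neckend",(175,102),(175,442))):
    print(n,P(*a),P(*b),np.linalg.norm(P(*a)-P(*b)))
E
```

```text
L [   0.99   -0.17  541.75 -352.03] R [   0.99   -0.14  533.79 -383.5 ] ang -9.808029 gap 32.29240146553458
L [   0.99   -0.17  546.66 -352.88] R [   0.98   -0.21  541.81 -384.83] ang -9.814879 gap 32.37766127845674
fixed w [ 538.71 -336.14] [ 536.41 -351.26] 15.301039963661557
moving w [ 531.53 -383.37] [ 529.63 -395.93] 12.704521763177757
gap [ 536.41 -351.26] [ 531.53 -383.37] 32.475943305153564
neck [ 491.5  -340.22] [ 485.63 -378.95] 39.17593802936329
handle [ 458.47 -344.12] [ 455.25 -365.41] 21.530969510879967
len jaw [ 556.87 -347.12] [ 519.13 -340.21] 38.362557026723344
tip-neckend [ 556.87 -347.12] [ 476.25 -332.35] 81.96301697788023
```

Request:
carry_out(
  rows=[
    [[0, 0, 0, 10, 0, 40, 0], [0, 0, 0, 10, 0, 20, 0], [0, 0, 0, 0, 0, 6, 0], [0, 0, 0, 0, 0, 3.8, 0], [0, 0, 0, 0, 0, 0, 0]],
  ],
)

```text
time_s: 8.22
eef_pos: [0.4884, -0.3595, 0.0272]
tcp_rot: [[0.989, -0.15, -0.0], [-0.15, -0.989, 0.001], [-0.0, -0.001, -1.0]]
wrist_force: [-1.1, 2.0, 3.3]
opening: 0.001
gripper_force: 1.5
```

Request:
carry_out(
  rows=[
    [[0, 0, 0, 2.5, 0, 0, 0], [0, 0, 0, 2.5, 0, 0, 0], [0, 0, 0, 2.5, 0, 0, 0], [0, 0, 0, 0, 0, 0, 0]],
  ],
)

```text
time_s: 8.72
eef_pos: [0.4959, -0.361, 0.0271]
tcp_rot: [[0.989, -0.15, -0.0], [-0.15, -0.989, 0.0], [-0.0, -0.0, -1.0]]
wrist_force: [-2.3, 1.9, 5.1]
opening: 0.003
gripper_force: 3.0
```

Request:
carry_out(
  rows=[
    [[0, 0, 0, 0, 0, -40, 0], [0, 0, 0, -10, 0, -30, 0], [0, 0, 0, -17, 0, 0, 0], [0, 0, 0, 0, 0, 0, 0]],
  ],
)

```text
time_s: 9.22
eef_pos: [0.4675, -0.3563, 0.0957]
tcp_rot: [[0.989, -0.15, -0.001], [-0.15, -0.989, 0.001], [-0.002, -0.001, -1.0]]
wrist_force: [1.0, -0.4, -0.2]
opening: 0.003
gripper_force: 0.0
```

```bash
python3 - <<'E'
from h import *
np.set_printoptions(precision=2,suppress=True)
c=cam("wrist"); np.savez("w5.npz",**c);gap(c,range(125,170,3),(275,365)); gap(c,range(125,142,2),(275,365))
st()
E
```

```text
L [   0.99   -0.16  540.73 -352.04] R [   0.99   -0.17  533.12 -382.53] ang -9.106272 gap 31.368306793776775
L [   1.     -0.09  547.71 -353.09] R [   0.98   -0.21  543.01 -384.12] ang -5.330778 gap 31.348059869419853
9.275 [ 0.468  -0.3564  0.0953] [-0.7684  0.4824  1.6675  0.0002  0.9937  0.9534] [ 0.8898 -0.7036 -0.5394] 0.004125871200728724
[[ 0.9886 -0.1504 -0.0013]
 [-0.1504 -0.9886  0.0014]
 [-0.0015 -0.0012 -1.    ]]
```

Request:
carry_out(
  rows=[
    [[0, 0, 0, 5, -55, -4, 0], [0, 0, 0, 5, -55, -4, 0], [0, 0, 0, 5, -55, 0, 0], [0, 0, 0, 5, -55, 0, 0], [0, 0, 0, 0, 0, 0, 0]],
  ],
)

```text
time_s: 9.9
eef_pos: [0.5217, -0.1388, 0.1031]
tcp_rot: [[0.989, -0.145, -0.002], [-0.145, -0.989, 0.002], [-0.002, -0.002, -1.0]]
wrist_force: [-0.1, -0.2, 0.2]
opening: 0.004
gripper_force: 0.0
```

```bash
python3 - <<'E'
from h import *
np.set_printoptions(precision=2,suppress=True)
st();c=cam("wrist"); np.savez("w6.npz",**c)
u,v=proj(c,(.579,-.150,.029)); print(u,v); u,v=int(u),int(v); b=(u-60,v-45,u+60,v+45); print(b)
save(c,"w6.png",b,6)
E
```

```text
9.9 [ 0.5217 -0.1388  0.1031] [-0.3887  0.415   1.769   0.0011  0.9602  1.3271] [-0.1281 -0.1959  0.1536] 0.003920969223112264
[[ 0.9894 -0.1451 -0.0021]
 [-0.1451 -0.9894  0.0018]
 [-0.0023 -0.0015 -1.    ]]
324.78584452347485 166.35576534810212
(264, 121, 384, 211)
```

View pics/w6.png

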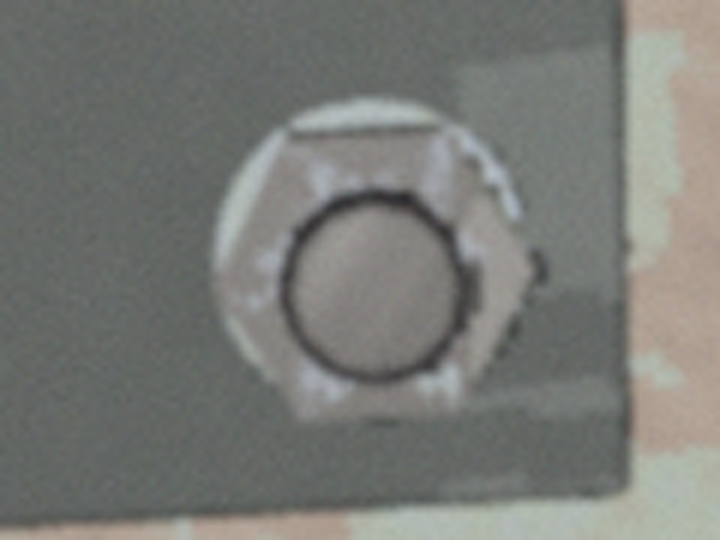

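The nut hexagon's corners are at crop (288,130), (440,127), (540,270), (458,412), (297,418) and (218,280). The stud top is centred at (376,287).

```bash
python3 - <<'E'
from h import *
np.set_printoptions(precision=2,suppress=True)
c=dict(np.load("w6.npz"))
C=np.array([ray(c,264+x/6-.4,121+y/6-.4,.029)[:2]*1000 for x,y in ((288,130),(440,127),(540,270),(458,412),(297,418),(218,280))])
ctr=C.mean(0); print(C,ctr,np.linalg.norm(C-ctr,axis=1)); a=np.degrees(np.arctan2(*(C-ctr).T[::-1])); print(a, (a%60), "stud",ray(c,264+376/6-.4,121+287/6-.4,.042)*1000)
a=(a-a[0]+30)%60-30+a[0]; print("corner ang mod60",a.mean()%60,"flat normal mod60",(a.mean()+30)%60)
F=[ray(c,264+x/6,121+y/6,.008)[:2]*1000 for x,y in ((628,490),(620,0),(0,527))]; print(F, np.degrees(np.arctan2(*(F[1]-F[0])[::-1])),np.degrees(np.arctan2(*(F[2]-F[0])[::-1])))
E
```

```text
[[ 594.97 -143.9 ]
 [ 592.97 -159.71]
 [ 576.8  -168.35]
 [ 562.97 -157.71]
 [ 564.86 -140.25]
 [ 580.74 -134.13]] [ 578.88 -150.68] [17.45 16.73 17.79 17.4  17.48 16.65]
[  22.83  -32.69  -96.72 -156.15  143.38   83.61] [22.83 27.31 23.28 23.85 23.38 23.61] stud [ 578.97 -150.79   42.  ]
corner ang mod60 24.043558586251848 flat normal mod60 54.04355858625185
[array([ 546.81, -177.5 ]), array([ 602.49, -182.5 ]), array([ 553.25, -102.04])] -5.129928022321748 85.12264479079201
```

Request:
carry_out(
  rows=[
    [[0, 0, 0.004, -7.5, 56, 0, 50], [0, 0, 0, -7.5, 56, 0, 50], [0, 0, 0, -7, 56, 0, 50], [0, 0, 0, -7, 55, 0, 50], [0, 0, 0, 0, 0, 0, 50]],
  ],
)

```text
time_s: 10.58
eef_pos: [0.4576, -0.3643, 0.1038]
tcp_rot: [[0.987, -0.16, 0.0], [-0.16, -0.987, -0.002], [0.001, 0.002, -1.0]]
wrist_force: [0.2, 0.6, 0.0]
opening: 0.533
gripper_force: 0.0
```

```bash
python3 - <<'E'
from h import *
np.set_printoptions(precision=2,suppress=True)
st();c=cam("wrist"); np.savez("w7.npz",**c); save(c,"w7.png",(220,80,440,300),2.7)
for n,x,y in (("tipF",104,15.5),("worm",41,0),("orig",0,0)):
    d=np.array([.9888,-.1495]);m=np.array([.1495,.9888]); p=np.array([450.2,-354.0])+x*d+y*m
    q=proj(c,(*p/1000,.02)); print(n,q,(q-[220,80])*2.7)
E
```

```text
10.575 [ 0.4576 -0.3643  0.1038] [-0.7897  0.4659  1.6712 -0.0014  1.0027  0.9423] [0.1695 0.5591 0.0413] 0.5327763948708557
[[ 0.9872 -0.1597  0.0004]
 [-0.1597 -0.9872 -0.002 ]
 [ 0.0007  0.0019 -1.    ]]
tipF [280.0009 106.9015] [162.0026  72.6341]
worm [306.4679 203.9859] [233.4635 334.7619]
orig [307.708  259.8331] [236.8115 485.5492]
```

View pics/w7.png

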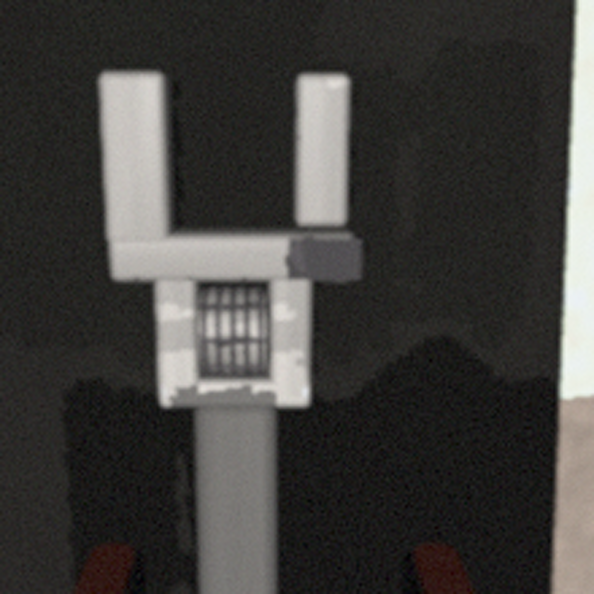

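The wrench has not moved: worm at crop (234,330), fixed-jaw tip at (163,73), both as predicted. I'll correct the sideways error and go down.

Request:
carry_out(
  rows=[
    [[0, 0, -0.01, 1, -9, 30, 50], [0, 0, 0, 0, 0, 35, 50], [0, 0, 0, 0, 0, 15, 50], [0, 0, 0, 0, 0, 0, 50], [0, 0, 0, 0, 0, 0, 50]],
  ],
  grip_force=45,
)

```text
time_s: 11.25
eef_pos: [0.4623, -0.3502, 0.0252]
tcp_rot: [[0.99, -0.144, 0.001], [-0.144, -0.99, -0.001], [0.001, 0.001, -1.0]]
wrist_force: [0.6, 0.5, 0.2]
opening: 0.568
gripper_force: 0.0
```

Request:
carry_out(
  rows=[
    [[0, 0, 0.005, -1.5, 5.5, 10, 50], [0, 0, 0, 0, 0, 7, 50], [0, 0, 0, 0, 0, 2, 50], [0, 0, 0, 0, 0, 0, 50], [0, 0, 0, 0, 0, 0, 50]],
  ],
)

```text
time_s: 11.88
eef_pos: [0.4594, -0.355, 0.0054]
tcp_rot: [[0.989, -0.149, 0.0], [-0.149, -0.989, -0.0], [0.0, -0.0, -1.0]]
wrist_force: [-0.1, 0.5, 0.1]
opening: 0.572
gripper_force: 0.0
```

Request:
carry_out(
  rows=[
    [[0, 0, 0, 0, 0, 0, 10], [0, 0, 0, 0, 0, 0, 10], [0, 0, 0, 0, 0, 0, 10], [0, 0, 0, 0, 0, 0, 10], [0, 0, 0, 0, 0, 0, 10]],
  ],
)

```text
time_s: 12.5
eef_pos: [0.4593, -0.3549, 0.0054]
tcp_rot: [[0.989, -0.149, 0.0], [-0.149, -0.989, 0.0], [0.0, -0.0, -1.0]]
wrist_force: [0.0, -0.1, 0.8]
opening: 0.245
gripper_force: 45.0
```

Request:
carry_out(
  rows=[
    [[0, 0, 0, 0, 0, -8, 10], [0, 0, 0, 0, 0, -15, 10], [0, 0, 0, 0, 0, -20, 10], [0, 0, 0, 0, 0, -20, 10], [0, 0, 0, 0, 0, 0, 10]],
  ],
)

```text
time_s: 13.12
eef_pos: [0.4604, -0.3561, 0.0705]
tcp_rot: [[0.989, -0.149, 0.003], [-0.149, -0.989, -0.003], [0.003, 0.002, -1.0]]
wrist_force: [0.6, -0.3, -4.5]
opening: 0.244
gripper_force: 45.0
```

```bash
python3 - <<'E'
from h import *
np.set_printoptions(precision=2,suppress=True)
s=st();c=cam("wrist"); np.savez("w8.npz",**c); save(c,"w8.png",(200,40,440,300),2.3)
Rt=np.array(s["tcp_rot"]);p=np.array(s["eef_pos"])
for n,x,y,z in (("tipF",104,15.5,.0145),("worm",41,0,.0145),("jawmid",84,.5,.0145)):
    q=proj(c,p+Rt@np.array([(x-10)/1000,-y/1000,-z])); print(n,q,(q-[200,40])*2.3)
E
```

```text
13.125 [ 0.4604 -0.3561  0.0705] [-0.777   0.5058  1.7062 -0.      0.9255  0.9429] [ 0.6303 -0.2547 -4.4833] 0.24432805501025662
[[ 0.9889 -0.1486  0.0029]
 [-0.1486 -0.9889 -0.0028]
 [ 0.0033  0.0024 -1.    ]]
tipF [279.0321  94.7088] [181.7738 125.8303]
worm [320.0111 251.9663] [276.0254 487.5224]
jawmid [318.7069 149.1262] [273.0259 250.9902]
```

View pics/w8.png

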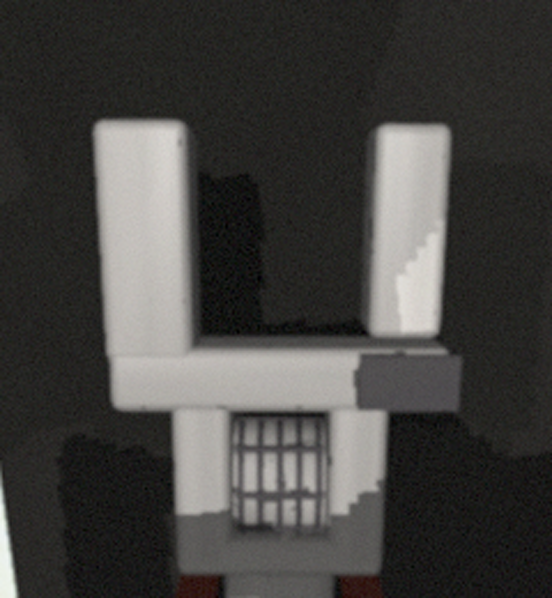

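The wrench is held straight and level-looking; its fixed-jaw tip is at crop (186,122), about 2 mm from prediction. Next I'll measure the held jaw centre and tilt from the depth.

```bash
python3 - <<'E'
from h import *
np.set_printoptions(precision=2,suppress=True)
c=dict(np.load("w8.npz")); W=world(c); s=r.observe(); Rt=np.array(s["tcp_rot"]);p=np.array(s["eef_pos"])
T=(W-p)@Rt*1000
f=lambda x,y:(int(200+x/2.3),int(40+y/2.3))
for n,a,b in (("fixed tip",(105,130),(175,160)),("fixed root",(115,310),(180,340)),("mov tip",(385,135),(440,160)),("mov root",(380,300),(430,330)),("throat",(120,365),(340,400)),("neck",(180,430),(220,500))):
    (u0,v0),(u1,v1)=f(*a),f(*b); print(n,np.median(T[v0:v1,u0:u1].reshape(-1,3),0))
h=np.median(T[f(0,310)[1]:f(0,340)[1],f(115,0)[0]:f(180,0)[0],2])
zt=p[2]-h/1000; print("top z",zt)
g=cv2.GaussianBlur(cv2.cvtColor(c["img"],cv2.COLOR_RGB2GRAY),(3,3),0).astype(float)
for x,y in ((185,123),(190,200),(190,340),(372,140),(366,250),(364,330),(280,348),(173,460),(387,460)):
    q=(ray(c,200+x/2.3-.3,40+y/2.3-.3,zt)-p)@Rt*1000; print((x,y),q)
E
```

```text
fixed tip [ 92.15 -22.4  -15.4 ]
fixed root [ 62.57 -22.41 -15.34]
mov tip [ 91.81  22.93 -15.47]
mov root [ 64.18  22.79 -15.5 ]
throat [ 52.23  -8.18 -15.41]
neck [ 36.57 -14.   -15.33]
top z 0.08468918816016144
(185, 123) [ 95.3 -14.6 -15.2]
(190, 200) [ 83.18 -14.15 -15.22]
(190, 340) [ 59.45 -14.89 -15.26]
(372, 140) [ 92.7   16.38 -15.17]
(366, 250) [ 74.98  15.93 -15.2 ]
(364, 330) [ 61.22  16.01 -15.22]
(280, 348) [ 58.02   1.12 -15.25]
(173, 460) [ 37.14 -18.74 -15.3 ]
(387, 460) [ 37.12  21.02 -15.26]
```

Request:
carry_out(
  rows=[
    [[0, 0, -0.14, 0, 0, 0, 10], [0, 0, -0.14, 0, 0, 0, 10], [0, 0, -0.14, 0, 0, 0, 10], [0, 0, -0.14, 0, 0, 0, 10], [0, 0, 0, 0, 0, 0, 10]],
  ],
)

```text
time_s: 13.8
eef_pos: [0.4587, -0.3545, 0.0675]
tcp_rot: [[0.917, 0.398, -0.001], [0.398, -0.917, 0.001], [-0.001, -0.002, -1.0]]
wrist_force: [1.3, -0.8, -3.8]
opening: 0.244
gripper_force: 45.0
```

Request:
carry_out(
  rows=[
    [[0, 0, 0, 29, -35.5, 0, 10], [0, 0, 0, 29, -35.5, 0, 10], [0, 0, 0, 29, -35.5, 0, 10], [0, 0, 0, 28, -35.5, 0, 10], [0, 0, 0, 0, 0, 0, 10]],
  ],
)

```text
time_s: 14.42
eef_pos: [0.5076, -0.1757, 0.0678]
tcp_rot: [[0.917, 0.4, -0.002], [0.4, -0.917, 0.002], [-0.001, -0.002, -1.0]]
wrist_force: [0.3, 0.4, -4.6]
opening: 0.248
gripper_force: 45.0
```

Request:
carry_out(
  rows=[
    [[0, 0, 0, 0, 0, 0, 10], [0, 0, 0, 0, 0, 0, 10]],
  ],
)

```text
time_s: 14.68
eef_pos: [0.508, -0.18, 0.0683]
tcp_rot: [[0.918, 0.398, 0.0], [0.398, -0.918, -0.0], [-0.0, 0.0, -1.0]]
wrist_force: [0.3, -0.3, -3.9]
opening: 0.248
gripper_force: 45.0
```

Request:
carry_out(
  rows=[
    [[0, 0, 0, 1.6, 0.4, 10, 10], [0, 0, 0, 0, 0, 10, 10], [0, 0, 0, 0, 0, 0, 10], [0, 0, 0, 0, 0, 0, 10]],
  ],
)

```text
time_s: 15.18
eef_pos: [0.5095, -0.1787, 0.0481]
tcp_rot: [[0.917, 0.399, -0.001], [0.399, -0.917, 0.0], [-0.0, -0.001, -1.0]]
wrist_force: [-0.8, 0.5, -3.1]
opening: 0.247
gripper_force: 45.0
```

```bash
python3 - <<'E'
from h import *
st();c=cam("wrist"); np.savez("w9.npz",**c); save(c,"w9.png",(200,40,440,300),2.3)
np.set_printoptions(precision=1,suppress=True)
print((proj(c,(.5789,-.1507,.042))-[200,40])*2.3,(proj(c,(.5789,-.1507,.029))-[200,40])*2.3)
E
```

```text
15.175 [ 0.5095 -0.1787  0.0481] [-0.4653  0.4952  1.8136  0.0001  0.8334  0.6948] [-0.8103  0.5382 -3.0913] 0.24681520515246688
[[ 0.9169  0.3991 -0.0005]
 [ 0.3991 -0.9169  0.0003]
 [-0.0003 -0.0005 -1.    ]]
[288.6 239.9] [287.8 237.2]
```

View pics/w9.png

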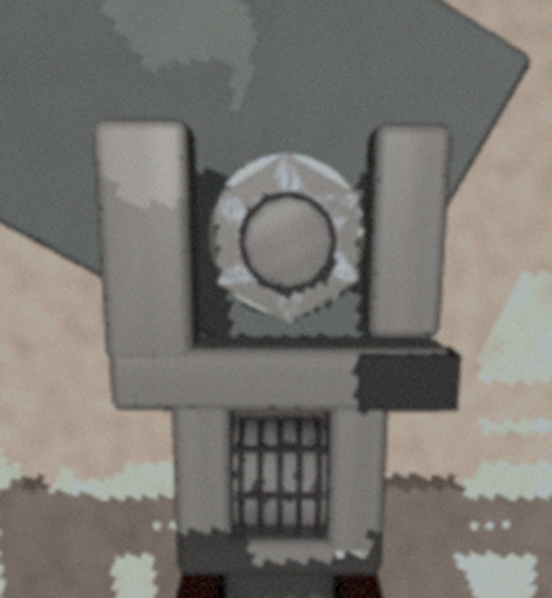

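The hexagon lies between the jaws with a corner pointing along the wrench (288,153), flats parallel to the jaws. Nut centre is at (288,237), jaw midline at about 282, so I'll shift about 1.2 mm in +y.

Request:
carry_out(
  rows=[
    [[0, 0, 0, -0.4, 1.2, 8, 10], [0, 0, 0, 0, 0, 7, 10], [0, 0, 0, 0, 0, 0, 10], [0, 0, 0, 0, 0, 0, 10], [0, 0, 0, 0, 0, 0, 10]],
  ],
)

```text
time_s: 15.85
eef_pos: [0.5099, -0.18, 0.0335]
tcp_rot: [[0.917, 0.399, 0.0], [0.399, -0.917, -0.0], [0.0, 0.0, -1.0]]
wrist_force: [0.9, 0.4, -4.5]
opening: 0.249
gripper_force: 45.0
```

```bash
python3 - <<'E'
from h import *
s=st();c=cam("wrist"); np.savez("w10.npz",**c)
np.set_printoptions(precision=2,suppress=True)
p=np.array(s["eef_pos"]);Rt=np.array(s["tcp_rot"])
print("nut in tool",Rt.T@(np.array([.5789,-.1507,.029])-p)*1000)
g=cv2.cvtColor(c["img"],cv2.COLOR_RGB2GRAY)
save(c,"w10.png",(200,40,440,300),2.3)
E
```

```text
15.85 [ 0.5099 -0.18    0.0335] [-0.4671  0.5187  1.8219  0.0001  0.8006  0.6928] [ 0.8954  0.4434 -4.4888] 0.24887881823003313
[[ 0.9168  0.3994  0.0003]
 [ 0.3994 -0.9168 -0.0001]
 [ 0.0003  0.0002 -1.    ]]
nut in tool [74.91  0.72  4.54]
```

View pics/w10.png

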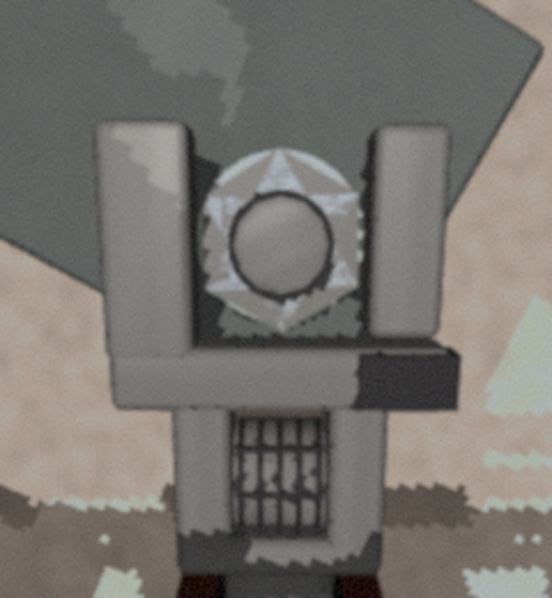

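The nut's flats are at cols 205 and 362 and the jaws' lower inner edges at about 196 and 364, so I'll shift another 0.5 mm or so and go down.

Request:
carry_out(
  rows=[
    [[0, 0, 0, 0, 0.5, 0, 10], [0, 0, 0, 0, 0, 3, 10], [0, 0, 0, 0, 0, 2, 10], [0, 0, 0, 0, 0, 1.5, 10], [0, 0, 0, 0, 0, 0, 10]],
  ],
)

```text
time_s: 16.52
eef_pos: [0.5098, -0.1803, 0.0267]
tcp_rot: [[0.917, 0.399, -0.0], [0.399, -0.917, 0.0], [-0.0, -0.0, -1.0]]
wrist_force: [0.7, 0.2, -4.2]
opening: 0.247
gripper_force: 45.0
```

Request:
carry_out(
  rows=[
    [[0, 0, 0, 0, 0, 4, 10], [0, 0, 0, 0, 0, 4, 10], [0, 0, 0, 0, 0, 3, 10], [0, 0, 0, 0, 0, 1.5, 10], [0, 0, 0, 0, 0, 0, 10]],
  ],
)

```text
time_s: 17.15
eef_pos: [0.5099, -0.1803, 0.0142]
tcp_rot: [[0.917, 0.399, -0.0], [0.399, -0.917, 0.0], [-0.0, -0.0, -1.0]]
wrist_force: [0.6, -0.1, -4.5]
opening: 0.242
gripper_force: 45.0
```

Request:
carry_out(
  rows=[
    [[0, 0, 0.05, 0, -3.75, 0, 10], [0, 0, 0.05, 0, -3.75, 0, 10], [0, 0, 0.05, 0, -3.75, 0, 10], [0, 0, 0.05, 0, -3.75, 0, 10], [0, 0, 0, 0, 0, 0, 10]],
  ],
)

```text
time_s: 17.77
eef_pos: [0.5051, -0.1661, 0.0144]
tcp_rot: [[0.978, 0.21, 0.0], [0.21, -0.978, -0.0], [0.0, 0.0, -1.0]]
wrist_force: [1.1, 0.4, -5.2]
opening: 0.247
gripper_force: 45.0
```

```bash
cat > nut.py <<'E'
from h import *
s=st(); p=np.array(s["eef_pos"]);Rt=np.array(s["tcp_rot"])
print("nut in tool (75.1,.4)",(Rt.T@(np.array([.5789,-.1507,.029])-p)*1000)[:2],"yaw",np.degrees(np.arctan2(Rt[1,0],Rt[0,0])),"torque",np.array(s["ft_torque"]))
E
python3 nut.py
```

```text
17.775 [ 0.5051 -0.1661  0.0144] [-0.4476  0.5414  1.8533 -0.0001  0.7467  0.9112] [ 1.0892  0.3571 -5.2391] 0.24650042189467278
[[ 0.9776  0.2104  0.0001]
 [ 0.2104 -0.9776 -0.0001]
 [ 0.0001  0.0001 -1.    ]]
nut in tool (75.1,.4) [75.3845  0.4687] yaw 12.147228723851116 torque [0.0178 0.0176 0.2565]
```

Request:
carry_out(
  rows=[
    [[0, 0, 0.05, 0.1, -3.75, 0, 10], [0, 0, 0.05, 0.1, -3.75, 0, 10], [0, 0, 0.05, 0.1, -3.75, 0, 10], [0, 0, 0.05, 0.1, -3.75, 0, 10], [0, 0, 0.05, 0.1, -3.75, 0, 10]],
  ],
)

```text
time_s: 18.4
eef_pos: [0.5034, -0.1475, 0.0144]
tcp_rot: [[0.999, -0.039, -0.0], [-0.039, -0.999, 0.0], [-0.0, -0.0, -1.0]]
wrist_force: [-0.0, 1.1, -5.1]
opening: 0.248
gripper_force: 45.1
```

```bash
python3 nut.py
```

```text
18.4 [ 0.5034 -0.1475  0.0144] [-0.4168  0.5352  1.8691 -0.      0.7375  1.193 ] [-0.0456  1.0501 -5.0902] 0.2476799667963212
[[ 0.9992 -0.0389 -0.0001]
 [-0.0389 -0.9992  0.    ]
 [-0.0001 -0.     -1.    ]]
nut in tool (75.1,.4) [75.518  0.231] yaw -2.2304298940500282 torque [0.118  0.0108 0.4009]
```

Request:
carry_out(
  rows=[
    [[0, 0, 0.05, 0.1, -3.75, 0, 10], [0, 0, 0.05, 0.1, -3.75, 0, 10], [0, 0, 0.05, 0.1, -3.75, 0, 10], [0, 0, 0.05, 0.1, -3.75, 0, 10], [0, 0, 0, 0, 0, 0, 10]],
  ],
)

```text
time_s: 19.02
eef_pos: [0.5055, -0.1325, 0.0144]
tcp_rot: [[0.972, -0.235, -0.0], [-0.235, -0.972, 0.0], [-0.0, -0.0, -1.0]]
wrist_force: [0.0, 0.6, -5.1]
opening: 0.247
gripper_force: 45.0
```

```bash
python3 nut.py
```

```text
19.025 [ 0.5055 -0.1325  0.0144] [-0.3887  0.5334  1.8735  0.0002  0.7349  1.4192] [ 0.0405  0.6357 -5.0722] 0.24673280824902544
[[ 0.972  -0.2351 -0.0002]
 [-0.2351 -0.972   0.0002]
 [-0.0002 -0.0002 -1.    ]]
nut in tool (75.1,.4) [75.5863  0.39  ] yaw -13.59793898158375 torque [0.2846 0.0577 0.3303]
```

Request:
carry_out(
  rows=[
    [[0, 0, 0.05, 0.15, -3.75, 0, 10], [0, 0, 0.05, 0.15, -3.75, 0, 10], [0, 0, 0.05, 0.15, -3.75, 0, 10], [0, 0, 0.05, 0.15, -3.75, 0, 10], [0, 0, 0, 0, 0, 0, 10]],
  ],
)

```text
time_s: 19.65
eef_pos: [0.5104, -0.1184, 0.0143]
tcp_rot: [[0.906, -0.423, -0.001], [-0.423, -0.906, 0.001], [-0.001, -0.0, -1.0]]
wrist_force: [-0.3, 1.5, -4.6]
opening: 0.252
gripper_force: 45.0
```

```bash
python3 nut.py
```

```text
19.65 [ 0.5104 -0.1184  0.0143] [-0.36    0.5349  1.87    0.0004  0.7374  1.6476] [-0.3468  1.5316 -4.5989] 0.25215989436154007
[[ 0.906  -0.4232 -0.0007]
 [-0.4232 -0.906   0.0005]
 [-0.0008 -0.0002 -1.    ]]
nut in tool (75.1,.4) [75.7093  0.2873] yaw -25.038784083859888 torque [0.5109 0.1054 0.3734]
```

Request:
carry_out(
  rows=[
    [[0, 0, 0.04, 0.15, -3, 0, 10], [0, 0, 0.04, 0.15, -3, 0, 10], [0, 0, 0, 0, 0, 0, 10]],
  ],
)

```text
time_s: 20.02
eef_pos: [0.5132, -0.1131, 0.0143]
tcp_rot: [[0.869, -0.494, -0.001], [-0.494, -0.869, 0.001], [-0.001, -0.0, -1.0]]
wrist_force: [-1.4, 3.3, -3.4]
opening: 0.245
gripper_force: 45.1
```

```bash
python3 nut.py
```

```text
20.025 [ 0.5132 -0.1131  0.0143] [-0.3487  0.5365  1.8664  0.0004  0.7398  1.7388] [-1.3675  3.2563 -3.4441] 0.2447887659264127
[[ 0.8693 -0.4943 -0.0009]
 [-0.4943 -0.8693  0.0006]
 [-0.0011 -0.0001 -1.    ]]
nut in tool (75.1,.4) [75.6886  0.1494] yaw -29.62289743420191 torque [0.6181 0.1729 0.3901]
```

Request:
carry_out(
  rows=[
    [[0, 0, 0.04, 0.2, -3, 0, 10], [0, 0, 0.04, 0.2, -3, 0, 10], [0, 0, 0, 0, 0, 0, 10]],
  ],
)

```text
time_s: 20.4
eef_pos: [0.5163, -0.1081, 0.0142]
tcp_rot: [[0.827, -0.562, -0.001], [-0.562, -0.827, 0.001], [-0.002, 0.0, -1.0]]
wrist_force: [-2.3, 4.5, -3.6]
opening: 0.247
gripper_force: 45.1
```

```bash
python3 nut.py
```

```text
20.4 [ 0.5163 -0.1081  0.0142] [-0.3376  0.5386  1.8615  0.0005  0.7431  1.83  ] [-2.3345  4.5415 -3.5791] 0.24718815770072614
[[ 0.8269 -0.5623 -0.0014]
 [-0.5623 -0.8269  0.0009]
 [-0.0016  0.0001 -1.    ]]
nut in tool (75.1,.4) [75.7233  0.0715] yaw -34.21371093701716 torque [0.8418 0.2542 0.4724]
```

Request:
carry_out(
  rows=[
    [[0, 0, 0.04, 0.2, -3, 0, 10], [0, 0, 0, 0, 0, 0, 10]],
  ],
)

```text
time_s: 20.65
eef_pos: [0.5181, -0.1056, 0.0142]
tcp_rot: [[0.804, -0.595, -0.001], [-0.595, -0.804, 0.001], [-0.002, 0.0, -1.0]]
wrist_force: [-2.0, 5.5, -2.1]
opening: 0.247
gripper_force: 45.1
```

```bash
python3 nut.py
```

```text
20.65 [ 0.5181 -0.1056  0.0142] [-0.3321  0.5397  1.8586  0.0007  0.745   1.8756] [-2.008   5.5139 -2.1225] 0.24745893060634594
[[ 0.8037 -0.5951 -0.0015]
 [-0.5951 -0.8037  0.001 ]
 [-0.0018  0.0001 -1.    ]]
nut in tool (75.1,.4) [75.6767  0.0345] yaw -36.51817373632289 torque [0.9518 0.3318 0.4966]
```

Request:
carry_out(
  rows=[
    [[0, 0, 0.04, 0, -3, 0, 10], [0, 0, 0, 0, 0, 0, 10]],
  ],
)

```text
time_s: 20.9
eef_pos: [0.52, -0.1032, 0.0142]
tcp_rot: [[0.779, -0.627, -0.001], [-0.627, -0.779, 0.001], [-0.002, 0.0, -1.0]]
wrist_force: [-2.2, 4.5, -3.7]
opening: 0.244
gripper_force: 45.1
```

```bash
python3 nut.py
```

```text
20.9 [ 0.52   -0.1032  0.0142] [-0.3267  0.5409  1.8556  0.0008  0.7466  1.921 ] [-2.2364  4.5264 -3.681 ] 0.24409495259215563
[[ 0.7792 -0.6268 -0.0013]
 [-0.6268 -0.7792  0.001 ]
 [-0.0017  0.     -1.    ]]
nut in tool (75.1,.4) [75.6857  0.0657] yaw -38.8168067870869 torque [0.946  0.2715 0.552 ]
```

Request:
carry_out(
  rows=[
    [[0, 0, 0.04, 0, -3, 0, 10], [0, 0, 0, 0, 0, 0, 10]],
  ],
)

```text
time_s: 21.15
eef_pos: [0.5219, -0.1009, 0.0142]
tcp_rot: [[0.753, -0.657, -0.001], [-0.657, -0.753, 0.001], [-0.002, 0.0, -1.0]]
wrist_force: [-2.5, 5.8, -2.2]
opening: 0.248
gripper_force: 45.1
```

```bash
python3 nut.py
```

```text
21.15 [ 0.5219 -0.1009  0.0142] [-0.3214  0.5422  1.8524  0.0008  0.7485  1.9663] [-2.4992  5.7974 -2.1696] 0.24810396686358904
[[ 0.7535 -0.6575 -0.0013]
 [-0.6575 -0.7535  0.001 ]
 [-0.0016  0.0001 -1.    ]]
nut in tool (75.1,.4) [75.6963  0.0375] yaw -41.107954736962625 torque [0.9908 0.2363 0.508 ]
```

Request:
carry_out(
  rows=[
    [[0, 0, 0.04, 0, -3, 0, 10], [0, 0, 0, 0, 0, 0, 10]],
  ],
)

```text
time_s: 21.4
eef_pos: [0.5239, -0.0986, 0.0142]
tcp_rot: [[0.727, -0.687, -0.001], [-0.687, -0.727, 0.001], [-0.001, 0.0, -1.0]]
wrist_force: [-2.1, 5.9, -2.9]
opening: 0.25
gripper_force: 45.1
```

```bash
python3 nut.py; python3 - <<'E'
from h import *
c=cam("wrist"); np.savez("w11.npz",**c); save(c,"w11.png",(200,40,440,300),2.3)
E
```

```text
21.4 [ 0.5239 -0.0986  0.0142] [-0.3161  0.5436  1.8489  0.0008  0.7504  2.0116] [-2.1365  5.9042 -2.9126] 0.24982827114615497
[[ 0.7266 -0.6871 -0.0011]
 [-0.6871 -0.7266  0.001 ]
 [-0.0015  0.0001 -1.    ]]
nut in tool (75.1,.4) [75.6729  0.0583] yaw -43.40172027980152 torque [0.9243 0.2259 0.4334]
```

View pics/w11.png

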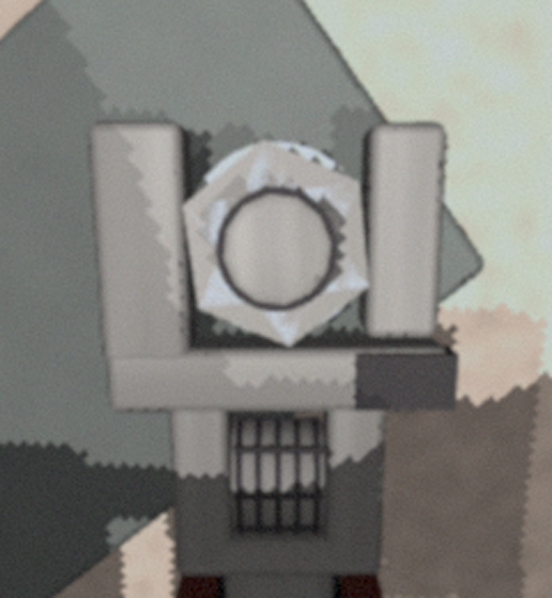

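The nut is engaged, with its corners bearing on the jaws at (183,235) and (368,285). It has lagged about 7° (the slack) and the wrench is still aligned. I'll keep turning to the hard stop.

Request:
carry_out(
  rows=[
    [[0, 0, 0.04, 0, -3, 0, 10], [0, 0, 0, 0, 0, 0, 10]],
  ],
)

```text
time_s: 21.7
eef_pos: [0.5263, -0.0967, 0.0142]
tcp_rot: [[0.699, -0.715, -0.001], [-0.715, -0.699, 0.001], [-0.001, 0.0, -1.0]]
wrist_force: [-1.4, 4.3, -3.2]
opening: 0.245
gripper_force: 45.1
```

```bash
python3 nut.py
```

```text
21.7 [ 0.5263 -0.0967  0.0142] [-0.3111  0.5452  1.845   0.0004  0.7523  2.0565] [-1.355   4.3204 -3.1817] 0.2446334189143993
[[ 0.6987 -0.7154 -0.0007]
 [-0.7154 -0.6987  0.0005]
 [-0.0009  0.0002 -1.    ]]
nut in tool (75.1,.4) [75.3684  0.0471] yaw -45.67368741735296 torque [0.8327 0.2334 0.5085]
```

Request:
carry_out(
  rows=[
    [[0, 0, 0.04, 0, -3, 0, 10], [0, 0, 0, 0, 0, 0, 10]],
  ],
)

```text
time_s: 21.95
eef_pos: [0.5289, -0.095, 0.0143]
tcp_rot: [[0.67, -0.743, 0.0], [-0.743, -0.67, -0.0], [0.0, -0.0, -1.0]]
wrist_force: [-0.4, 3.2, -4.2]
opening: 0.248
gripper_force: 45.1
```

```bash
python3 nut.py
```

```text
21.95 [ 0.5289 -0.095   0.0143] [-0.3063  0.5468  1.8406 -0.0001  0.7541  2.1016] [-0.3847  3.165  -4.2218] 0.24841638157803514
[[ 0.6696 -0.7427  0.0001]
 [-0.7427 -0.6696 -0.0001]
 [ 0.0001 -0.     -1.    ]]
nut in tool (75.1,.4) [74.8707  0.1114] yaw -47.9640952239389 torque [0.6317 0.1497 0.5174]
```

Request:
carry_out(
  rows=[
    [[0, 0, 0.04, -0.3, -3, 0, 10], [0, 0, 0, 0, 0, 0, 10]],
  ],
)

```text
time_s: 22.2
eef_pos: [0.5313, -0.0929, 0.0144]
tcp_rot: [[0.639, -0.769, 0.001], [-0.769, -0.639, -0.0], [0.001, -0.001, -1.0]]
wrist_force: [0.3, 1.5, -5.2]
opening: 0.245
gripper_force: 45.1
```

```bash
python3 nut.py
```

```text
22.2 [ 0.5313 -0.0929  0.0144] [-0.3012  0.5483  1.8366  0.0002  0.7559  2.147 ] [ 0.2837  1.4593 -5.2229] 0.2453073872558518
[[ 0.639  -0.7692  0.0008]
 [-0.7692 -0.639  -0.0001]
 [ 0.0006 -0.0006 -1.    ]]
nut in tool (75.1,.4) [74.9242  0.3426] yaw -50.279751161842015 torque [ 0.6759 -0.0093  0.5201]
```

Request:
carry_out(
  rows=[
    [[0, 0, 0.03, -0.2, -2.3, 0, 10], [0, 0, 0, 0, 0, 0, 10]],
  ],
)

```text
time_s: 22.45
eef_pos: [0.5331, -0.0912, 0.0145]
tcp_rot: [[0.614, -0.789, 0.001], [-0.789, -0.614, -0.0], [0.001, -0.001, -1.0]]
wrist_force: [0.9, 1.4, -4.6]
opening: 0.25
gripper_force: 45.1
```

```bash
python3 nut.py
```

```text
22.45 [ 0.5331 -0.0912  0.0145] [-0.2972  0.5495  1.8334  0.0001  0.7578  2.1826] [ 0.8744  1.4247 -4.6223] 0.25048529117625534
[[ 0.6145 -0.7889  0.0009]
 [-0.7889 -0.6145 -0.0002]
 [ 0.0007 -0.0006 -1.    ]]
nut in tool (75.1,.4) [75.1328  0.4152] yaw -52.085041561787925 torque [ 0.514  -0.07    0.6011]
```

Request:
carry_out(
  rows=[
    [[0, 0, 0.03, 0, -2.3, 0, 10], [0, 0, 0, 0, 0, 0, 10]],
  ],
)

```text
time_s: 22.7
eef_pos: [0.5347, -0.0894, 0.0145]
tcp_rot: [[0.59, -0.807, 0.001], [-0.807, -0.59, 0.0], [0.0, -0.001, -1.0]]
wrist_force: [0.7, 4.4, -4.4]
opening: 0.247
gripper_force: 45.1
```

```bash
python3 nut.py
```

```text
22.7 [ 0.5347 -0.0894  0.0145] [-0.2934  0.5508  1.83    0.0005  0.7602  2.2167] [ 0.671   4.446  -4.3713] 0.24732829928272027
[[ 0.5901 -0.8074  0.0006]
 [-0.8074 -0.5901  0.0002]
 [ 0.0002 -0.0006 -1.    ]]
nut in tool (75.1,.4) [75.5164  0.4741] yaw -53.838529851925585 torque [ 0.7071 -0.2146  0.5452]
```

Request:
carry_out(
  rows=[
    [[0, 0, 0.03, 0, -2.3, 0, 10], [0, 0, 0, 0, 0, 0, 10]],
  ],
)

```text
time_s: 22.95
eef_pos: [0.5366, -0.088, 0.0145]
tcp_rot: [[0.565, -0.825, 0.001], [-0.825, -0.565, 0.0], [0.0, -0.001, -1.0]]
wrist_force: [2.2, 3.3, -5.0]
opening: 0.247
gripper_force: 45.1
```

```bash
python3 nut.py;  python3 - <<'E'
from h import *
c=cam("wrist"); np.savez("w12.npz",**c)
# nut corners: brighter top face inside jaw area, via depth plane z .024-.034 within 22mm of nut
W=world(c); a=np.hypot(W[...,0]-.5789,W[...,1]+.1507); print(np.bincount(np.clip((W[...,2][a<.0165]*1000).astype(int),0,60)))
E
```

```text
22.95 [ 0.5366 -0.088   0.0145] [-0.2899  0.5523  1.8263  0.0006  0.7624  2.2503] [ 2.1851  3.3472 -4.9984] 0.2465658638203407
[[ 0.5654 -0.8248  0.0006]
 [-0.8248 -0.5654  0.0002]
 [ 0.0002 -0.0007 -1.    ]]
nut in tool (75.1,.4) [75.5855  0.5449] yaw -55.56806351180706 torque [ 0.878  -0.3229  0.5536]
[   0    0    0    0    0    0    0    0    0   10   36   35    1    0
    0    0    0    1    3    0    2    3    4    0    7    6   15  360
 1494  914   67    0    0    0    0    0    0    0    3   70  527 1072
  524   33    0    0    0    0    0    0    0    0    0    0    0    0
    0    0    0    0 1210]
```

```bash
python3 - <<'E'
from h import *
c=dict(np.load("w12.npz")); save(c,"w12.png",(200,40,440,300),2.3)
E
```

```text
(no output)
```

View pics/w12.png

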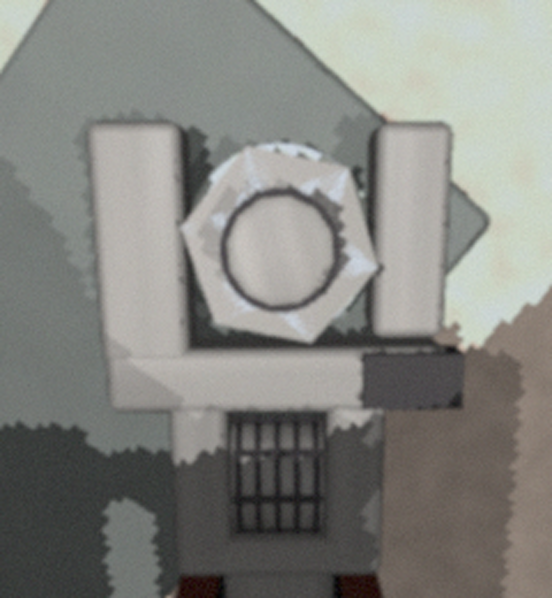

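The nut now leans about 17° inside the jaws (corners at (250,148), (310,342), (183,230), (380,268)). The wrench has been turning relative to the nut, so the nut has probably reached its stop. I'll measure its angle.

```bash
python3 - <<'E'
from h import *
np.set_printoptions(precision=2,suppress=True)
for f,L in (("w11",((263,140),(365,183),(368,285),(290,346),(196,305),(184,207))),("w12",((250,148),(350,168),(380,268),(310,342),(214,325),(183,230)))):
    c=dict(np.load(f+".npz")); C=np.array([ray(c,200+x/2.3-.3,40+y/2.3-.3,.029)[:2]*1000 for x,y in L]); ctr=C.mean(0)
    a=np.degrees(np.arctan2(*(C-ctr).T[::-1]))%60; print(f,ctr,np.linalg.norm(C-ctr,axis=1),a)
    for k in range(3): e=C[k+3]-C[k]; print(np.degrees(np.arctan2(e[1],e[0]))%60)
E
```

```text
w11 [ 578.31 -150.62] [17.14 17.86 16.97 17.28 17.39 17.05] [24.7  21.63 24.02 23.88 21.53 24.56]
24.287134587841678
21.581422161325534
24.290100161597213
w12 [ 578.11 -150.44] [16.99 17.39 17.39 16.85 17.61 17.01] [22.17 23.11 23.74 22.21 22.28 24.  ]
22.18888732806434
22.691095533371538
23.866819749194892
```

The nut's angle did not change between the two pictures: 23.4° then 22.9° mod 60, about 60° of turn in all. Meanwhile the wrench strained 12° further at higher torque, so the nut is against its hard stop. I'll relax the wrench back to its aligned angle and lift off.

Request:
carry_out(
  rows=[
    [[0, 0, -0.06, 0.1, 4.5, 0, 10], [0, 0, -0.06, 0.1, 4.5, 0, 10], [0, 0, -0.06, 0.1, 4.5, 0, 10], [0, 0, -0.06, 0, 4.5, 0, 10], [0, 0, 0, 0, 0, 0, 10]],
  ],
)

```text
time_s: 23.62
eef_pos: [0.523, -0.1003, 0.0146]
tcp_rot: [[0.745, -0.667, 0.001], [-0.667, -0.745, -0.0], [0.001, -0.001, -1.0]]
wrist_force: [2.4, 3.0, -3.8]
opening: 0.246
gripper_force: 45.0
```

```bash
python3 nut.py
```

```text
23.625 [ 0.523  -0.1003  0.0146] [-0.3193  0.5416  1.8521  0.0004  0.7468  1.9819] [ 2.4441  3.031  -3.8141] 0.245878709386081
[[ 0.7447 -0.6674  0.0011]
 [-0.6674 -0.7447 -0.0001]
 [ 0.0009 -0.0007 -1.    ]]
nut in tool (75.1,.4) [75.2864  0.2574] yaw -41.86895436009834 torque [ 0.6446 -0.3228  0.2834]
```

Request:
carry_out(
  rows=[
    [[0, 0, -0.05, 0, 3.75, 0, 10], [0, 0, 0, 0, 0, 0, 10], [0, 0, 0, 0, 0, 0, 10]],
  ],
)

```text
time_s: 24.0
eef_pos: [0.5204, -0.1029, 0.0145]
tcp_rot: [[0.777, -0.63, 0.001], [-0.63, -0.777, -0.0], [0.001, -0.0, -1.0]]
wrist_force: [1.1, -0.2, -4.3]
opening: 0.247
gripper_force: 45.0
```

```bash
python3 nut.py
```

```text
24.0 [ 0.5204 -0.1029  0.0145] [-0.3254  0.5401  1.8565 -0.      0.7445  1.9263] [ 1.1465 -0.2127 -4.2765] 0.24653178701558173
[[ 0.777  -0.6295  0.0005]
 [-0.6295 -0.777  -0.0002]
 [ 0.0005 -0.0002 -1.    ]]
nut in tool (75.1,.4) [75.6039  0.3088] yaw -39.0151052304364 torque [ 0.1909 -0.2526  0.0648]
```

Request:
carry_out(
  rows=[
    [[0, 0, 0, 0, 0, -5, 10], [0, 0, 0, 0, 0, -10, 10], [0, 0, 0, 0, 0, -20, 10], [0, 0, 0, 0, 0, -25, 10], [0, 0, 0, 0, 0, 0, 10]],
  ],
)

```text
time_s: 24.62
eef_pos: [0.5214, -0.1034, 0.0764]
tcp_rot: [[0.778, -0.628, 0.004], [-0.628, -0.778, -0.002], [0.004, -0.001, -1.0]]
wrist_force: [-0.5, -0.4, -4.7]
opening: 0.247
gripper_force: 45.0
```

```bash
python3 nut.py; python3 - <<'E'
from h import *
np.set_printoptions(precision=2,suppress=True)
def hexang(c):
    W=world(c); m=(np.abs(W[...,2]-.029)<.004)&(np.hypot(W[...,0]-.5789,W[...,1]+.1507)<.021)
    q=W[m][:,:2]*1000; m2=np.uint8(m); 
    h=cv2.convexHull(q.astype(np.float32)).reshape(-1,2); ctr=np.array(cv2.minEnclosingCircle(h)[0])
    best=None
    # flat directions: width of hull minimal summed over 3 normals
    A=np.radians(np.arange(0,60,.25)); w=[sum(np.ptp(h@np.array([np.cos(a+k*np.pi/3),np.sin(a+k*np.pi/3)])) for k in range(3))/3 for a in A]
    i=int(np.argmin(w)); print(len(q),ctr,"flat normal",np.degrees(A[i]),"AF",w[i],"corner",(np.degrees(A[i])+30)%60)
hexang(dict(np.load("w6.npz"))); c=cam("wrist"); np.savez("w13.npz",**c); hexang(c)
E
```

```text
24.625 [ 0.5214 -0.1034  0.0764] [-0.3256  0.4411  1.8152 -0.0003  0.8811  1.9249] [-0.5203 -0.4269 -4.7425] 0.24747681101066413
[[ 0.7779 -0.6284  0.0038]
 [-0.6284 -0.7779 -0.0015]
 [ 0.0039 -0.0012 -1.    ]]
nut in tool (75.1,.4) [74.2566  0.7437] yaw -38.93234383548399 torque [0.1006 0.0082 0.0566]
1113 [ 578.32 -150.28] flat normal 54.5 AF 30.110167982670287 corner 24.5
1500 [ 578.49 -150.07] flat normal 53.0 AF 29.961324446221948 corner 23.0
```

Request:
carry_out(
  rows=[
    [[0, 0, -0.132, 0, 0, 0, 10], [0, 0, -0.132, 0, 0, 0, 10], [0, 0, -0.132, 0, 0, 0, 10], [0, 0, -0.132, 0, 0, 0, 10], [0, 0, 0, 0, 0, 0, 10]],
  ],
)

```text
time_s: 25.3
eef_pos: [0.519, -0.1025, 0.0734]
tcp_rot: [[0.988, -0.152, -0.002], [-0.152, -0.988, 0.001], [-0.002, -0.0, -1.0]]
wrist_force: [0.6, 1.1, -3.8]
opening: 0.25
gripper_force: 45.0
```

Request:
carry_out(
  rows=[
    [[0, 0, 0, -4.8, 51.6, 0, 10], [0, 0, 0, -4.8, 51.6, 0, 10], [0, 0, 0, -4.8, 51.6, 0, 10], [0, 0, 0, -4.8, 51.6, 0, 10], [0, 0, 0, -4.8, 51.6, 0, 10]],
  ],
)

```text
time_s: 25.92
eef_pos: [0.4564, -0.3554, 0.0736]
tcp_rot: [[0.988, -0.154, -0.001], [-0.154, -0.988, 0.001], [-0.001, -0.001, -1.0]]
wrist_force: [0.3, 0.4, -4.7]
opening: 0.245
gripper_force: 45.0
```

Request:
carry_out(
  rows=[
    [[0, 0, 0, 0, 0, 0, 10], [0, 0, 0, 0, 0, 0, 10], [0, 0, 0, 0, 0, 0, 10]],
  ],
)

```text
time_s: 26.3
eef_pos: [0.4572, -0.3525, 0.0739]
tcp_rot: [[0.989, -0.15, -0.001], [-0.15, -0.989, 0.002], [-0.001, -0.001, -1.0]]
wrist_force: [-0.6, -0.3, -4.2]
opening: 0.251
gripper_force: 45.0
```

```bash
python3 - <<'E'
from h import *
np.set_printoptions(precision=2,suppress=True)
s=st(); c=cam("wrist"); np.savez("w14.npz",**c); p=np.array(s["eef_pos"]);Rt=np.array(s["tcp_rot"])
T=(world(c)-p)@Rt*1000
for n,(x0,x1,y0,y1) in (("fixed",(90,180,140,340)),("mov",(385,435,140,320))):
    a=T[int(40+y0/2.3):int(40+y1/2.3),int(200+x0/2.3):int(200+x1/2.3)].reshape(-1,3); print(n,np.median(a,0))
g=cv2.GaussianBlur(cv2.cvtColor(c["img"],cv2.COLOR_RGB2GRAY),(3,3),0).astype(int)
for k in ("w8","w14"):
    c=dict(np.load(k+".npz")); g=cv2.GaussianBlur(cv2.cvtColor(c["img"],cv2.COLOR_RGB2GRAY),(3,3),0).astype(int); print(k,g[125,235:400:1].tolist())
E
```

```text
26.3 [ 0.4572 -0.3525  0.0739] [-0.7766  0.4982  1.7096  0.0004  0.9356  0.945 ] [-0.567  -0.2559 -4.1787] 0.2505088449838866
[[ 0.9886 -0.1504 -0.0011]
 [-0.1504 -0.9886  0.0015]
 [-0.0013 -0.0013 -1.    ]]
fixed [ 76.3028 -24.3922 -14.0621]
mov [ 77.8556  22.5892 -14.2038]
w8 [35, 34, 34, 35, 36, 42, 68, 109, 144, 165, 177, 184, 188, 191, 192, 192, 193, 193, 193, 194, 194, 194, 194, 194, 194, 193, 193, 193, 194, 195, 198, 200, 201, 201, 202, 203, 203, 203, 202, 200, 199, 196, 187, 171, 151, 130, 106, 80, 61, 51, 42, 32, 24, 21, 21, 21, 21, 22, 24, 22, 20, 18, 18, 19, 19, 18, 19, 21, 20, 20, 19, 17, 17, 19, 19, 16, 16, 23, 30, 32, 33, 35, 37, 36, 34, 34, 35, 36, 35, 35, 35, 34, 34, 35, 37, 38, 37, 35, 34, 34, 36, 36, 36, 37, 36, 35, 35, 36, 37, 36, 35, 34, 34, 34, 33, 33, 35, 36, 35, 34, 33, 34, 38, 47, 57, 67, 83, 109, 137, 160, 176, 189, 196, 200, 200, 198, 197, 196, 197, 197, 196, 195, 194, 191, 188, 186, 185, 184, 182, 181, 181, 181, 181, 181, 181, 177, 167, 153, 130, 95, 59, 39, 35, 35, 35]
w14 [36, 35, 34, 35, 35, 42, 68, 109, 145, 165, 178, 185, 188, 190, 192, 192, 193, 194, 194, 194, 194, 194, 194, 195, 194, 194, 193, 193, 194, 196, 196, 199, 200, 201, 202, 203, 203, 202, 201, 201, 199, 195, 186, 170, 152, 131, 106, 79, 60, 52, 46, 35, 23, 15, 17, 22, 21, 19, 19, 21, 21, 20, 19, 18, 18, 21, 22, 20, 17, 16, 18, 19, 18, 17, 17, 18, 19, 20, 19, 20, 23, 28, 30, 32, 34, 35, 35, 34, 33, 34, 36, 35, 33, 34, 35, 34, 35, 34, 33, 33, 34, 35, 35, 37, 37, 35, 34, 36, 37, 37, 37, 36, 34, 34, 34, 35, 36, 34, 34, 35, 36, 34, 33, 34, 36, 39, 49, 59, 68, 79, 101, 129, 155, 171, 184, 194, 199, 199, 198, 197, 197, 197, 197, 196, 195, 193, 191, 189, 187, 185, 183, 182, 181, 180, 180, 180, 180, 180, 178, 171, 158, 138, 105, 66, 42]
```

Nut tight and the wrench did not slip in the grip. The moving jaw was forced open about 1 mm at the stop, so I'll set the wrench down and roll the worm back to the fit.

Request:
carry_out(
  rows=[
    [[0, 0, 0, 2.4, 2.1, 25, 10], [0, 0, 0, 0, 0, 25, 10], [0, 0, 0, 0, 0, 12, 10], [0, 0, 0, 0, 0, 4, 10], [0, 0, 0, 0, 0, 0, 10]],
  ],
)

```text
time_s: 26.98
eef_pos: [0.4598, -0.3565, 0.0087]
tcp_rot: [[0.989, -0.15, 0.0], [-0.15, -0.989, -0.0], [0.0, 0.0, -1.0]]
wrist_force: [-0.6, 0.9, -3.9]
opening: 0.245
gripper_force: 45.0
```

Request:
carry_out(
  rows=[
    [[0, 0, 0, 0, 0, 1, 10], [0, 0, 0, 0, 0, 0.7, 10], [0, 0, 0, 0, 0, 0, 10]],
  ],
)

```text
time_s: 27.35
eef_pos: [0.4596, -0.3568, 0.0069]
tcp_rot: [[0.989, -0.151, 0.0], [-0.151, -0.989, -0.0], [0.0, 0.0, -1.0]]
wrist_force: [-0.1, -0.9, -4.3]
opening: 0.245
gripper_force: 45.0
```

Request:
carry_out(
  rows=[
    [[0, 0, 0, 0, 0, 0.8, 10], [0, 0, 0, 0, 0, 0.5, 10], [0, 0, 0, 0, 0, 0, 50], [0, 0, 0, 0, 0, 0, 50], [0, 0, 0, 0, 0, 0, 50]],
  ],
)

```text
time_s: 27.98
eef_pos: [0.4597, -0.3569, 0.0056]
tcp_rot: [[0.989, -0.151, 0.0], [-0.151, -0.989, -0.0], [0.001, 0.0, -1.0]]
wrist_force: [0.8, 0.2, 0.3]
opening: 0.543
gripper_force: 0.0
```

Request:
carry_out(
  rows=[
    [[0, 0, 0, 0, 0, -30, 50], [0, 0, 0, 0, 0, -35, 50], [0, 0, 0, 0, 0, -20, 0], [0, 0, 0, 0, 0, 0, 0], [0, 0, 0, 0, 0, 0, 0]],
  ],
  grip_force=20,
)

```text
time_s: 28.6
eef_pos: [0.4591, -0.3562, 0.0896]
tcp_rot: [[0.989, -0.151, -0.001], [-0.151, -0.989, 0.001], [-0.001, -0.001, -1.0]]
wrist_force: [-0.3, 0.4, -0.1]
opening: 0.267
gripper_force: 0.0
```

```bash
python3 - <<'E'
from h import *
np.set_printoptions(precision=2,suppress=True)
st(); c=cam("wrist"); np.savez("w15.npz",**c)
g=cv2.cvtColor(c["img"],cv2.COLOR_RGB2GRAY); 
for R in (range(112,165,3),): gap(c,R,(278,362))
W=world(c); m=(np.abs(W[...,2]-.02)<.004); m[:,:250]=0; m[:,400:]=0; m[275:]=0
q=W[m]*1000; print(q.shape,q.min(0),q.max(0))
# handle/neck mid
for v in (215,225,255,262):
    u=np.where(m[v])[0]; print(v,u.min(),u.max(),ray(c,(u.min()+u.max())/2,v,.02)[:2]*1000)
E
```

```text
28.6 [ 0.4591 -0.3562  0.0896] [-0.7788  0.4809  1.6894  0.0001  0.9722  0.9432] [-0.3287  0.4032 -0.1023] 0.2666686209135928
[[ 0.9886 -0.1506 -0.0007]
 [-0.1506 -0.9886  0.0007]
 [-0.0008 -0.0006 -1.    ]]
L [   0.9884   -0.1521  537.168  -353.2583] R [   0.9865   -0.1638  531.702  -385.572 ] ang -8.751242 gap 32.76024056732545
(8252, 3) [ 442.487  -400.0067   16.0384] [ 557.5695 -333.6542   23.9898]
215 291 351 [ 486.1614 -360.7454]
225 292 351 [ 479.4114 -360.0543]
255 306 336 [ 458.6541 -356.5661]
262 306 336 [ 453.6405 -355.8044]
```

Request:
carry_out(
  rows=[
    [[0, 0, 0, 14, 0.4, 30, 0], [0, 0, 0, 13.7, 0, 22, 0], [0, 0, 0, 0, 0, 7, 0], [0, 0, 0, 0, 0, 3, 0], [0, 0, 0, 0, 0, 0, 0]],
  ],
)

```text
time_s: 29.28
eef_pos: [0.4864, -0.3611, 0.0285]
tcp_rot: [[0.989, -0.151, -0.0], [-0.151, -0.989, 0.0], [-0.0, -0.0, -1.0]]
wrist_force: [-0.5, -0.4, 0.1]
opening: 0.002
gripper_force: 0.0
```

Request:
carry_out(
  rows=[
    [[0, 0, 0, 0, 0, 0.5, 0], [0, 0, 0, 0, 0, 0.3, 0], [0, 0, 0, 0, 0, 0, 0]],
  ],
)

```text
time_s: 29.65
eef_pos: [0.4869, -0.3613, 0.0279]
tcp_rot: [[0.989, -0.151, 0.0], [-0.151, -0.989, -0.0], [0.0, 0.0, -1.0]]
wrist_force: [-1.0, 0.9, -0.2]
opening: 0.005
gripper_force: 0.0
```

Request:
carry_out(
  rows=[
    [[0, 0, 0, 0, 0, 0.7, 0], [0, 0, 0, 0, 0, 0.8, 0], [0, 0, 0, 0, 0, 0, 0]],
  ],
)

```text
time_s: 30.02
eef_pos: [0.487, -0.3613, 0.027]
tcp_rot: [[0.989, -0.151, 0.0], [-0.151, -0.989, -0.0], [0.0, 0.0, -1.0]]
wrist_force: [-1.4, 1.5, 8.3]
opening: 0.007
gripper_force: 4.2
```

Request:
carry_out(
  rows=[
    [[0, 0, 0, 2.5, 0, 0, 0], [0, 0, 0, 2.5, 0, 0, 0], [0, 0, 0, 2.5, 0, 0, 0], [0, 0, 0, 2.5, 0, 0, 0], [0, 0, 0, 0, 0, 0, 0]],
  ],
)

```text
time_s: 30.65
eef_pos: [0.4965, -0.3628, 0.027]
tcp_rot: [[0.989, -0.15, -0.0], [-0.15, -0.989, -0.0], [-0.0, 0.0, -1.0]]
wrist_force: [-2.0, 1.0, 9.0]
opening: 0.006
gripper_force: 4.5
```

Request:
carry_out(
  rows=[
    [[0, 0, 0, 0, 0, -30, 0], [0, 0, 0, -20, 0, -33, 0], [0, 0, 0, -18, 0, 0, 0], [0, 0, 0, 0, 0, 0, 0], [0, 0, 0, 0, 0, 0, 0]],
  ],
)

```text
time_s: 31.28
eef_pos: [0.4588, -0.3566, 0.088]
tcp_rot: [[0.989, -0.151, -0.001], [-0.151, -0.989, 0.001], [-0.001, -0.001, -1.0]]
wrist_force: [0.4, -0.7, 0.6]
opening: 0.005
gripper_force: 0.0
```

```bash
python3 - <<'E'
from h import *
np.set_printoptions(precision=2,suppress=True)
st(); c=cam("wrist"); np.savez("w16.npz",**c); gap(c,range(112,165,3),(278,362))
E
```

```text
31.275 [ 0.4588 -0.3566  0.088 ] [-0.7797  0.4834  1.6903  0.0003  0.9695  0.9425] [ 0.4278 -0.6585  0.5873] 0.004827886174924261
[[ 0.9885 -0.151  -0.0009]
 [-0.151  -0.9885  0.0013]
 [-0.0011 -0.0011 -1.    ]]
L [   0.9901   -0.1405  536.9822 -353.3402] R [   0.9879   -0.1552  532.2759 -384.2353] ang -8.079104 gap 31.152600975546136
```

Request:
carry_out(
  rows=[
    [[0, 0, 0, 0, 0, -50, 0], [0, 0, 0, -8, -49, -34, 0], [0, 0, 0, -8, -49, -34, 0], [0, 0, 0, -8, -49, -34, 60], [0, 0, 0, -8, -49, 0, 60]],
  ],
)

```text
time_s: 31.95
eef_pos: [0.4592, -0.1577, 0.2433]
tcp_rot: [[0.989, -0.151, 0.005], [-0.151, -0.989, -0.002], [0.005, 0.001, -1.0]]
wrist_force: [-0.1, 0.8, 0.4]
opening: 0.193
gripper_force: 0.0
```

Request:
carry_out(
  rows=[
    [[0, 0, 0.028, -8, -49, 0, 60], [0, 0, 0, -8, -49, 0, 60], [0, 0, 0, -7, -49, 0, 60], [0, 0, 0, -7, -48, 0, 60], [0, 0, 0, 0, 0, 0, 60]],
  ],
)

```text
time_s: 32.58
eef_pos: [0.4608, 0.0418, 0.2405]
tcp_rot: [[0.985, -0.173, -0.001], [-0.173, -0.985, 0.001], [-0.001, -0.001, -1.0]]
wrist_force: [0.5, 0.5, -0.7]
opening: 0.684
gripper_force: 0.0
```

Request:
carry_out(
  rows=[
    [[0, 0, 0, 0, 0, 0, 60], [0, 0, 0, 0, 0, 0, 60]],
  ],
)

```text
time_s: 32.83
eef_pos: [0.461, 0.0379, 0.2408]
tcp_rot: [[0.984, -0.179, -0.0], [-0.179, -0.984, -0.0], [-0.0, 0.0, -1.0]]
wrist_force: [0.5, -0.9, 0.6]
opening: 0.686
gripper_force: 0.0
```

```bash
cat > ph.py <<'E'
from h import *
import sys
np.set_printoptions(precision=2,suppress=True)
def meas(c,x,y):
    W=world(c); W[c["range_z"]==0]=0; d=np.hypot(W[...,0]-x,W[...,1]-y)
    for lo,hi in ((.127,.142),(.03,.142)):
        q=W[(d<.09)&(W[...,2]>lo)&(W[...,2]<hi)]*1000
        if len(q)<20: print("few"); continue
        R=cv2.minAreaRect(q[:,:2].astype(np.float32)); print(len(q),np.round(np.array([*R[0],*R[1],R[2]]),1),"top",np.percentile(q[:,2],95))
if __name__=="__main__":
    st(); x,y=map(float,sys.argv[1:3])
    for n in ("wrist","top"): print(n); c=cam(n); meas(c,x,y); np.savez("ph_%s.npz"%n,**c)
E
python3 ph.py .457 .042
```

```text
32.825 [0.461  0.0379 0.2408] [-0.0674  0.1405  1.7677 -0.0002  1.2338  1.6839] [ 0.5352 -0.8803  0.5546] 0.6858305183455232
[[ 0.9838 -0.1795 -0.0004]
 [-0.1795 -0.9838 -0.0002]
 [-0.0004  0.0003 -1.    ]]
wrist
1892 [457.   42.8  23.6  50.8  80.1] top 135.63849252857918
4540 [458.9  42.4  49.8 128.9  79.8] top 135.25437032720257
top
few
85 [400.   56.7  38.6  17.1  87.9] top 106.3208982073091
```

Request:
carry_out(
  rows=[
    [[0, 0, -0.006, -4.8, -4.1, 35, 60], [0, 0, 0, 0, 0, 40, 60], [0, 0, 0, 0, 0, 25, 60], [0, 0, 0, 0, 0, 10, 60], [0, 0, 0, 0, 0, 0, 60]],
  ],
)

```text
time_s: 33.55
eef_pos: [0.4568, 0.0433, 0.1309]
tcp_rot: [[0.985, -0.173, -0.001], [-0.173, -0.985, 0.0], [-0.001, 0.0, -1.0]]
wrist_force: [0.3, -0.4, 1.0]
opening: 0.682
gripper_force: 0.0
```

Request:
carry_out(
  rows=[
    [[0, 0, 0, 0, 0, 0, 60], [0, 0, 0, 0, 0, 0, 60]],
  ],
)

```text
time_s: 33.8
eef_pos: [0.4577, 0.0437, 0.132]
tcp_rot: [[0.985, -0.172, 0.002], [-0.172, -0.985, -0.0], [0.002, -0.0, -1.0]]
wrist_force: [0.9, -0.4, -0.1]
opening: 0.679
gripper_force: 0.0
```

Request:
carry_out(
  rows=[
    [[0, 0, 0, 0, 0, 7, 60], [0, 0, 0, 0, 0, 1, 60], [0, 0, 0, 0, 0, 0, 12], [0, 0, 0, 0, 0, 0, 12], [0, 0, 0, 0, 0, 0, 12]],
  ],
)

```text
time_s: 34.42
eef_pos: [0.4569, 0.0438, 0.1231]
tcp_rot: [[0.985, -0.172, 0.0], [-0.172, -0.985, 0.0], [0.0, -0.0, -1.0]]
wrist_force: [0.6, 0.1, 0.1]
opening: 0.381
gripper_force: 0.0
```

Request:
carry_out(
  rows=[
    [[0, 0, 0, 0, 0, 0, 12], [0, 0, 0, 0, 0, 0, 12], [0, 0, 0, 0, 0, -5, 12], [0, 0, 0, 0, 0, -15, 12], [0, 0, 0, 0, 0, 0, 12]],
  ],
)

```text
time_s: 35.05
eef_pos: [0.4577, 0.0437, 0.1439]
tcp_rot: [[0.985, -0.172, 0.002], [-0.172, -0.985, 0.0], [0.002, -0.0, -1.0]]
wrist_force: [0.6, 0.3, -1.3]
opening: 0.27
gripper_force: 20.0
```

Request:
carry_out(
  rows=[
    [[0, 0, -0.04, 0, 0, -40, 12], [0, 0, -0.042, 0, 0, -50, 12], [0, 0, 0, 0, 0, -50, 12], [0, 0, 0, 0, 0, 0, 12], [0, 0, 0, 0, 0, 0, 12]],
  ],
)

```text
time_s: 35.67
eef_pos: [0.4561, 0.0438, 0.282]
tcp_rot: [[0.996, -0.091, -0.001], [-0.091, -0.996, 0.0], [-0.002, -0.0, -1.0]]
wrist_force: [-0.2, -0.2, -1.1]
opening: 0.273
gripper_force: 20.0
```

Request:
carry_out(
  rows=[
    [[0, 0, 0, 40, 0.5, 0, 12], [0, 0, 0, 40, 0.5, 0, 12], [0, 0, 0, 40, 0.5, 0, 12], [0, 0, 0, 40, 0.5, 0, 12], [0, 0, 0, 38, 0.5, 0, 12]],
  ],
)

```text
time_s: 36.3
eef_pos: [0.6537, 0.0231, 0.2797]
tcp_rot: [[0.996, -0.091, -0.005], [-0.091, -0.996, 0.0], [-0.005, 0.0, -1.0]]
wrist_force: [0.0, -0.6, -1.6]
opening: 0.266
gripper_force: 20.0
```

Request:
carry_out(
  rows=[
    [[0, 0, 0, 0, 0, 0, 12], [0, 0, 0, 0, 0, 0, 12], [0, 0, 0, 0, 0, 0, 12]],
  ],
)

```text
time_s: 36.67
eef_pos: [0.6523, 0.0234, 0.2822]
tcp_rot: [[0.996, -0.091, -0.002], [-0.091, -0.996, 0.0], [-0.002, -0.0, -1.0]]
wrist_force: [-0.1, -0.0, -1.9]
opening: 0.274
gripper_force: 20.0
```

```bash
python3 - <<'E'
from h import *
np.set_printoptions(precision=2,suppress=True)
s=st()
for n in ("scene","wrist"):
    c=cam(n); W=world(c); W[c["range_z"]==0]=0; np.savez("b_%s.npz"%n,**c)
    m=(W[...,2]>.12)&(W[...,2]<.1425)&(W[...,0]>.6)&(W[...,0]<.72)&(W[...,1]>-.02)&(W[...,1]<.23)
    q=W[m]*1000; t=q[q[:,2]>137]
    if len(t)>20: print(n,len(q),len(t),"bar crest",cv2.fitLine(t[:,:2].astype(np.float32),cv2.DIST_HUBER,0,.01,.01).ravel(),t.min(0),t.max(0))
E
```

```text
36.675 [0.6523 0.0234 0.2822] [-0.07    0.3938  1.3065  0.0001  1.4435  1.5919] [-0.1254 -0.0077 -1.8601] 0.2739568719094719
[[ 0.9958 -0.091  -0.0022]
 [-0.091  -0.9959  0.0003]
 [-0.0022 -0.0001 -1.    ]]
scene 461 224 bar crest [  0.0979   0.9952 667.1106 121.6248] [647.9727 -15.9803 137.0164] [687.6766 227.2933 142.4865]
wrist 5877 3750 bar crest [  0.0921   0.9957 662.9771 109.0221] [643.6116 -19.9556 137.0025] [683.4386 226.3516 142.4732]
```

Request:
carry_out(
  rows=[
    [[0, 0, 0, 3, 0, 30, 12], [0, 0, 0, 0, 0, 35, 12], [0, 0, 0, 0, 0, 35, 12], [0, 0, 0, 0, 0, 22, 12], [0, 0, 0, 0, 0, 0, 12]],
  ],
)

```text
time_s: 37.4
eef_pos: [0.6549, 0.0231, 0.1596]
tcp_rot: [[0.996, -0.091, -0.004], [-0.091, -0.996, 0.0], [-0.004, -0.0, -1.0]]
wrist_force: [0.6, 0.5, -1.5]
opening: 0.274
gripper_force: 20.0
```

Request:
carry_out(
  rows=[
    [[0, 0, 0, 0, 0, 5, 12], [0, 0, 0, 0, 0, 3, 12], [0, 0, 0, 0, 0, 1, 12], [0, 0, 0, 0, 0, 0, 12]],
  ],
)

```text
time_s: 37.9
eef_pos: [0.657, 0.023, 0.1524]
tcp_rot: [[0.996, -0.091, 0.001], [-0.091, -0.996, 0.0], [0.001, -0.0, -1.0]]
wrist_force: [-0.4, 1.3, -0.6]
opening: 0.272
gripper_force: 20.0
```

Request:
carry_out(
  rows=[
    [[0, 0, 0, -1.5, 0, 2, 12], [0, 0, 0, 0, 0, 1, 12], [0, 0, 0, 0, 0, 0.5, 12], [0, 0, 0, 0, 0, 0, 12]],
  ],
)

```text
time_s: 38.4
eef_pos: [0.6553, 0.0231, 0.1485]
tcp_rot: [[0.996, -0.091, -0.0], [-0.091, -0.996, 0.0], [-0.0, -0.0, -1.0]]
wrist_force: [0.5, -0.7, -2.7]
opening: 0.273
gripper_force: 20.0
```

Request:
carry_out(
  rows=[
    [[0, 0, 0, 0, 0, 0.5, 12], [0, 0, 0, 0, 0, 0, 12], [0, 0, 0, 0, 0, 0, 12]],
  ],
)

```text
time_s: 38.78
eef_pos: [0.6553, 0.0231, 0.1481]
tcp_rot: [[0.996, -0.091, -0.0], [-0.091, -0.996, 0.0], [-0.0, -0.0, -1.0]]
wrist_force: [-1.1, -0.0, -1.6]
opening: 0.273
gripper_force: 20.0
```

Nearly touching; a little lower until contact shows, then release.

Request:
carry_out(
  rows=[
    [[0, 0, 0, 0, 0, 0.5, 12], [0, 0, 0, 0, 0, 0.5, 12], [0, 0, 0, 0, 0, 0, 12]],
  ],
)

```text
time_s: 39.15
eef_pos: [0.6554, 0.0231, 0.1479]
tcp_rot: [[0.996, -0.091, 0.001], [-0.091, -0.996, 0.0], [0.001, -0.0, -1.0]]
wrist_force: [-2.2, -0.2, 6.1]
opening: 0.274
gripper_force: 20.0
```

Request:
carry_out(
  rows=[
    [[0, 0, 0, 0, 0, 0, 28], [0, 0, 0, 0, 0, 0, 35], [0, 0, 0, 0, 0, 0, 50], [0, 0, 0, 0, 0, 0, 50], [0, 0, 0, 0, 0, 0, 50]],
  ],
)

```text
time_s: 39.78
eef_pos: [0.6553, 0.0231, 0.147]
tcp_rot: [[0.996, -0.091, -0.0], [-0.091, -0.996, 0.0], [-0.0, -0.0, -1.0]]
wrist_force: [-0.0, -0.6, -0.4]
opening: 0.565
gripper_force: 0.0
```

Request:
carry_out(
  rows=[
    [[0, 0, 0, 0, 0, -10, 50], [0, 0, 0, 0, 0, -30, 50], [0, 0, 0, 0, 0, -30, 50], [0, 0, 0, 0, 0, -20, 50], [0, 0, 0, 0, 0, 0, 50]],
  ],
)

```text
time_s: 40.4
eef_pos: [0.6568, 0.023, 0.2397]
tcp_rot: [[0.996, -0.091, 0.005], [-0.091, -0.996, -0.0], [0.005, -0.0, -1.0]]
wrist_force: [-0.3, -0.3, -0.0]
opening: 0.571
gripper_force: 0.0
```

```bash
python3 - <<'E'
from h import *
np.set_printoptions(precision=1,suppress=True)
s=st(); c=cam("wrist"); np.savez("hungB.npz",**c); W=world(c); W[c["range_z"]==0]=0
m=(W[...,2]>.147)&(W[...,2]<.175)&(np.hypot(W[...,0]-.655,W[...,1]-.023)<.08); q=W[m]*1000; R=cv2.minAreaRect(q[:,:2].astype(np.float32)); print(len(q),R,np.percentile(q[:,2],[5,50,95]))
E
```

```text
40.4 [0.6568 0.023  0.2397] [-0.0701  0.4253  1.3606  0.0001  1.351   1.5919] [-0.3046 -0.317  -0.0278] 0.5707472617673311
[[ 0.9958 -0.0911  0.0047]
 [-0.0911 -0.9958 -0.0002]
 [ 0.0047 -0.0002 -1.    ]]
2665 ((650.8900146484375, -10.717243194580078), (91.90376281738281, 63.91781234741211), 84.85205078125) [147.2813 159.1599 160.4928]
```

Request:
carry_out(
  rows=[
    [[0, 0, 0, -39, -32, 0, 60], [0, 0, 0, -39, -32, 0, 60], [0, 0, 0, -39, -32, 0, 60], [0, 0, 0, -39, -32, 0, 60], [0, 0, 0, -40, -31.5, 0, 60]],
  ],
)

```text
time_s: 41.08
eef_pos: [0.4726, 0.2005, 0.2359]
tcp_rot: [[0.996, -0.091, -0.002], [-0.091, -0.996, -0.0], [-0.002, 0.0, -1.0]]
wrist_force: [-0.3, -0.1, -0.3]
opening: 0.686
gripper_force: 0.0
```

Request:
carry_out(
  rows=[
    [[0, 0, 0, -40, -31.5, 0, 60], [0, 0, -0.105, 0, 0, 0, 60], [0, 0, -0.105, 0, 0, 0, 60], [0, 0, 0, 0, 0, 0, 60], [0, 0, 0, 0, 0, 0, 60]],
  ],
)

```text
time_s: 41.7
eef_pos: [0.4374, 0.2345, 0.2365]
tcp_rot: [[0.993, 0.116, -0.001], [0.116, -0.993, -0.0], [-0.001, 0.0, -1.0]]
wrist_force: [-0.2, 0.4, -0.2]
opening: 0.69
gripper_force: 0.0
```

```bash
python3 ph.py .4394 .2344
```

```text
41.7 [0.4374 0.2345 0.2365] [0.3528 0.196  1.7086 0.0001 1.2382 1.8071] [-0.2346  0.3669 -0.1876] 0.690470201885097
[[ 0.9932  0.1163 -0.0011]
 [ 0.1163 -0.9932 -0.0003]
 [-0.0012  0.0002 -1.    ]]
wrist
1988 [438.  235.9  52.1  23.6   7. ] top 135.6054257387256
4743 [440.4 235.9 129.4  49.6   6.9] top 135.29032311285638
top
few
321 [439.8 234.  134.1  50.2   8.2] top 112.99591210289903
```

Request:
carry_out(
  rows=[
    [[0, 0, -0.005, 0.8, -1.3, 35, 60], [0, 0, 0, 0, 0, 40, 60], [0, 0, 0, 0, 0, 25, 60], [0, 0, 0, 0, 0, 0, 60], [0, 0, 0, 0, 0, 0, 60]],
  ],
)

```text
time_s: 42.42
eef_pos: [0.4391, 0.2363, 0.1379]
tcp_rot: [[0.992, 0.123, 0.001], [0.123, -0.992, 0.001], [0.001, -0.0, -1.0]]
wrist_force: [0.6, 1.1, 0.4]
opening: 0.685
gripper_force: 0.0
```

Request:
carry_out(
  rows=[
    [[0, 0, 0, 0, 0, 9, 60], [0, 0, 0, 0, 0, 4, 60], [0, 0, 0, 0, 0, 0, 60], [0, 0, 0, 0, 0, 0, 60]],
  ],
)

```text
time_s: 42.92
eef_pos: [0.4384, 0.2362, 0.1242]
tcp_rot: [[0.992, 0.124, 0.0], [0.124, -0.992, 0.0], [0.0, -0.0, -1.0]]
wrist_force: [-0.5, -0.8, -0.2]
opening: 0.685
gripper_force: 0.0
```

Request:
carry_out(
  rows=[
    [[0, 0, 0, 0, 0, 0, 12], [0, 0, 0, 0, 0, 0, 12], [0, 0, 0, 0, 0, 0, 12], [0, 0, 0, 0, 0, 0, 12], [0, 0, 0, 0, 0, 0, 12]],
  ],
)

```text
time_s: 43.55
eef_pos: [0.4384, 0.2361, 0.1241]
tcp_rot: [[0.992, 0.123, 0.0], [0.123, -0.992, 0.0], [0.0, -0.0, -1.0]]
wrist_force: [0.6, 0.3, 0.6]
opening: 0.27
gripper_force: 20.0
```

Request:
carry_out(
  rows=[
    [[0, 0, 0, 0, 0, -15, 12], [0, 0, 0, 0, 0, -40, 12], [0, 0, 0.07, 0, 0, -50, 12], [0, 0, 0.07, 0, 0, -55, 12], [0, 0, 0.075, 0, 0, 0, 12]],
  ],
)

```text
time_s: 44.18
eef_pos: [0.4411, 0.2373, 0.2898]
tcp_rot: [[0.996, -0.093, 0.009], [-0.093, -0.996, 0.004], [0.009, -0.004, -1.0]]
wrist_force: [0.3, -0.7, -3.4]
opening: 0.273
gripper_force: 20.0
```

Request:
carry_out(
  rows=[
    [[0, 0, 0, 0, 0, 0, 12], [0, 0, 0, 0, 0, 0, 12]],
  ],
)

```text
time_s: 44.42
eef_pos: [0.4375, 0.2358, 0.2835]
tcp_rot: [[0.996, -0.09, -0.002], [-0.09, -0.996, -0.001], [-0.002, 0.001, -1.0]]
wrist_force: [-0.2, -0.4, -2.3]
opening: 0.268
gripper_force: 20.0
```

Request:
carry_out(
  rows=[
    [[0, 0, 0, 47.2, 14.4, 0, 12], [0, 0, 0, 47.2, 14.4, 0, 12], [0, 0, 0, 47.2, 14.4, 0, 12], [0, 0, 0, 47.2, 14.4, 0, 12], [0, 0, 0, 47.2, 14.4, 0, 12]],
  ],
)

```text
time_s: 45.05
eef_pos: [0.6675, 0.1422, 0.2826]
tcp_rot: [[0.996, -0.09, -0.003], [-0.09, -0.996, 0.0], [-0.003, 0.0, -1.0]]
wrist_force: [-0.4, 0.5, -2.1]
opening: 0.273
gripper_force: 20.0
```

Request:
carry_out(
  rows=[
    [[0, 0, 0, 0, 0, 0, 12], [0, 0, 0, 0, 0, 0, 12], [0, 0, 0, 0, 0, 0, 12], [0, 0, 0, 0, 0, 0, 12]],
  ],
)

```text
time_s: 45.55
eef_pos: [0.6659, 0.1436, 0.2844]
tcp_rot: [[0.996, -0.09, -0.0], [-0.09, -0.996, 0.0], [-0.0, -0.0, -1.0]]
wrist_force: [-0.0, -0.5, -2.6]
opening: 0.27
gripper_force: 20.0
```

Target TCP z ≈ 149 at contact.

Request:
carry_out(
  rows=[
    [[0, 0, 0, 0, 0, 30, 12], [0, 0, 0, 0, 0, 35, 12], [0, 0, 0, 0, 0, 35, 12], [0, 0, 0, 0, 0, 22, 12], [0, 0, 0, 0, 0, 5, 12]],
  ],
)

```text
time_s: 46.18
eef_pos: [0.6651, 0.1432, 0.1557]
tcp_rot: [[0.996, -0.09, -0.003], [-0.09, -0.996, -0.0], [-0.003, 0.001, -1.0]]
wrist_force: [0.6, -0.3, -2.4]
opening: 0.269
gripper_force: 20.0
```

Request:
carry_out(
  rows=[
    [[0, 0, 0, 0, 0, 3, 12], [0, 0, 0, 0, 0, 2, 12], [0, 0, 0, 0, 0, 0, 12], [0, 0, 0, 0, 0, 0, 12]],
  ],
)

```text
time_s: 46.68
eef_pos: [0.6672, 0.143, 0.1527]
tcp_rot: [[0.996, -0.091, 0.001], [-0.091, -0.996, 0.0], [0.001, -0.0, -1.0]]
wrist_force: [0.2, -0.6, -2.6]
opening: 0.271
gripper_force: 20.0
```

Request:
carry_out(
  rows=[
    [[0, 0, 0, -1, 0, 2, 12], [0, 0, 0, 0, 0, 1, 12], [0, 0, 0, 0, 0, 0.5, 12], [0, 0, 0, 0, 0, 0.5, 12], [0, 0, 0, 0, 0, 0, 12]],
  ],
)

```text
time_s: 47.3
eef_pos: [0.6657, 0.1431, 0.1492]
tcp_rot: [[0.996, -0.091, 0.0], [-0.091, -0.996, 0.0], [0.0, -0.0, -1.0]]
wrist_force: [-3.5, -0.7, 6.1]
opening: 0.269
gripper_force: 20.0
```

Request:
carry_out(
  rows=[
    [[0, 0, 0, 0, 0, 0.5, 12], [0, 0, 0, 0, 0, 0.3, 12], [0, 0, 0, 0, 0, 0, 12]],
  ],
)

```text
time_s: 47.68
eef_pos: [0.6657, 0.1431, 0.1491]
tcp_rot: [[0.996, -0.091, 0.001], [-0.091, -0.996, 0.0], [0.001, -0.0, -1.0]]
wrist_force: [-5.5, -1.4, 9.9]
opening: 0.272
gripper_force: 20.0
```

Request:
carry_out(
  rows=[
    [[0, 0, 0, 0, 0, -0.4, 28], [0, 0, 0, 0, 0, 0, 35], [0, 0, 0, 0, 0, 0, 50], [0, 0, 0, 0, 0, 0, 50], [0, 0, 0, 0, 0, 0, 50]],
  ],
)

```text
time_s: 48.3
eef_pos: [0.6658, 0.1431, 0.1475]
tcp_rot: [[0.996, -0.091, -0.0], [-0.091, -0.996, 0.0], [-0.0, -0.0, -1.0]]
wrist_force: [0.4, 0.2, -0.6]
opening: 0.569
gripper_force: 0.0
```

Request:
carry_out(
  rows=[
    [[0, 0, 0, 0, 0, -10, 50], [0, 0, 0, 0, 0, -30, 50], [0, 0, 0, 0, 0, -40, 50], [0, 0, 0, 0, 0, -40, 50], [0, 0, 0, -50, 0, -20, 50]],
  ],
)

```text
time_s: 48.92
eef_pos: [0.6195, 0.1474, 0.2909]
tcp_rot: [[0.996, -0.092, 0.007], [-0.092, -0.996, 0.001], [0.007, -0.001, -1.0]]
wrist_force: [-0.6, 0.5, 0.9]
opening: 0.569
gripper_force: 0.0
```

Request:
carry_out(
  rows=[
    [[0, 0, 0, -55, 0, 0, 50], [0, 0, 0, -55, 0, 0, 50], [0, 0, 0, -55, 0, 0, 50], [0, 0, 0, 0, 0, 0, 50], [0, 0, 0, 0, 0, 0, 50]],
  ],
)

```text
time_s: 49.55
eef_pos: [0.4528, 0.1628, 0.2888]
tcp_rot: [[0.996, -0.091, 0.003], [-0.091, -0.996, 0.0], [0.003, -0.001, -1.0]]
wrist_force: [0.1, -0.6, 0.5]
opening: 0.569
gripper_force: 0.0
```

```bash
python3 - <<'E'
from h import *
np.set_printoptions(precision=1,suppress=True)
st(); c=cam("scene"); t=cam("top"); a=c["img"][90:390,60:480]; a=cv2.resize(a,(560,400)); b=cv2.resize(t["img"][100:340,180:480],(560,448))[:200] if 0 else None
cv2.imwrite("pics/final.png",cv2.resize(c["img"][80:400,150:490],None,fx=1.8,fy=1.8,interpolation=cv2.INTER_CUBIC)[:,:,::-1])
for cc in (c,t):
    W=world(cc); W[cc["range_z"]==0]=0
    for x,y in ((.655,.023),(.666,.143)):
        m=(W[...,2]>.15)&(W[...,2]<.175)&(np.hypot(W[...,0]-x,W[...,1]-y)<.05); q=W[m]*1000
        if len(q)>20: print((x,y),len(q),np.median(q,0),q.max(0)-q.min(0))
W=world(t); m=(np.abs(W[...,2]-.02)<.005)&(t["img"].max(2)>70)&(np.abs(W[...,0]-.46)<.12)&(np.abs(W[...,1]+.36)<.08); q=W[m]*1000; print("wrench",len(q),q.min(0),q.max(0))
E
```

```text
49.55 [0.4528 0.1628 0.2888] [ 0.2016  0.1243  1.6631 -0.0001  1.3514  1.8633] [ 0.0587 -0.6186  0.4713] 0.5687509770857391
[[ 0.9959 -0.0908  0.0028]
 [-0.0908 -0.9959  0.0005]
 [ 0.0027 -0.0007 -1.    ]]
(0.655, 0.023) 131 [660.9     26.1992 158.8105] [50.2413 27.3242 14.4852]
(0.666, 0.143) 142 [669.8461 145.0558 158.6244] [53.3796 28.0726 13.198 ]
(0.655, 0.023) 202 [655.2326  22.6639 159.3023] [58.2406 24.8276 15.8891]
(0.666, 0.143) 208 [665.3194 141.8859 159.2258] [55.1438 26.9907 14.9478]
wrench 525 [ 340.0057 -394.6511   15.0539] [ 532.6608 -334.3807   24.9775]
```

View pics/final.png

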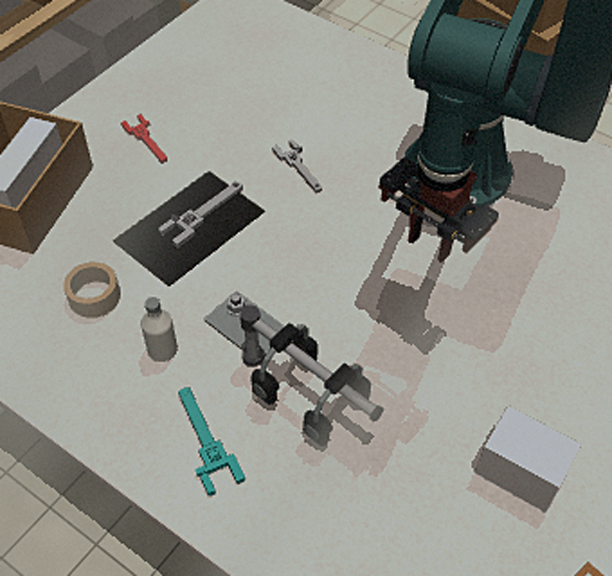

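Both pairs hang on the bar (around (285,345) and (345,390)). The wrench, though, has been knocked: its tail at (240,185) is now at or over the mat's edge. I'll measure it.

```bash
cat > wm.py <<'E'
from h import *
np.set_printoptions(precision=1,suppress=True)
def wm():
    t=cam("top"); V=t["img"].max(2); v,u=np.mgrid[:480,:640]
    W=world(t); W[t["range_z"]==0]=0
    m=np.uint8((W[...,2]>.012)&(W[...,2]<.034)&(np.abs(W[...,0]-.45)<.16)&(np.abs(W[...,1]+.36)<.1))
    m=cv2.morphologyEx(m,cv2.MORPH_OPEN,np.ones((2,2),np.uint8))
    n,l,s,_=cv2.connectedComponentsWithStats(m); k=1+s[1:,4].argmax(); print(s[1:])
    q=np.array([ray(t,a,b,.02)[:2]*1000 for b,a in np.argwhere(l==k)]); print("rect",cv2.minAreaRect(q.astype(np.float32)),q.min(0),q.max(0))
    tail=q[q[:,0]<q[:,0].min()+100]; print("handle",cv2.fitLine(tail.astype(np.float32),cv2.DIST_HUBER,0,.01,.01).ravel())
    mm=(V<45)&(u>385)&(u<480)&(v>210)&(v<340); p=np.array([ray(t,a,b,.004)[:2]*1000 for b,a in np.argwhere(mm)]); R=cv2.minAreaRect(p.astype(np.float32)); print("mat",R,cv2.boxPoints(R))
wm()
E
python3 wm.py
```

```text
[[424 251  25  77 801]]
rect ((426.418701171875, -362.95635986328125), (63.26655960083008, 205.38296508789062), 86.66000366210938) [ 324.3 -399.8] [ 529.8 -334.9]
handle [   1.    -0.1  374.4 -352.5]
mat ((469.2430419921875, -359.65289306640625), (168.6639862060547, 272.4996337890625), 83.51628112792969) [[ 324.3 -428.1]
 [ 595.1 -458.8]
 [ 614.1 -291.2]
 [ 343.4 -260.5]]
```

Request:
carry_out(
  rows=[
    [[0, 0, 0, 2.6, 52, 10, 50], [0, 0, 0, 2.6, 52, 10, 50], [0, 0, 0, 2.6, 52, 10, 50], [0, 0, 0, 2.6, 52, 10, 50], [0, 0, 0, 2.6, 52, 10, 50]],
  ],
)

```text
time_s: 50.32
eef_pos: [0.4419, -0.0999, 0.2374]
tcp_rot: [[0.996, -0.092, 0.001], [-0.092, -0.996, -0.0], [0.001, 0.0, -1.0]]
wrist_force: [0.6, -0.1, 0.2]
opening: 0.57
gripper_force: 0.0
```

Request:
carry_out(
  rows=[
    [[0, 0, 0, 2.6, 52, 25, 50], [0, 0, 0, 2.6, 52, 25, 50], [0, 0, 0, 2.6, 52, 25, 50], [0, 0, 0, 2.6, 52, 25, 50], [0, 0, 0, 2.6, 52, 25, 50]],
  ],
)

```text
time_s: 50.95
eef_pos: [0.4305, -0.3606, 0.1113]
tcp_rot: [[0.996, -0.092, 0.0], [-0.092, -0.996, -0.0], [0.0, 0.0, -1.0]]
wrist_force: [0.5, 0.7, -0.6]
opening: 0.571
gripper_force: 0.0
```

Request:
carry_out(
  rows=[
    [[0, 0, 0, 0, 0, 10, 50], [0, 0, 0, 0, 0, 0, 50], [0, 0, 0, 0, 0, 0, 50]],
  ],
)

```text
time_s: 51.32
eef_pos: [0.4305, -0.3566, 0.103]
tcp_rot: [[0.996, -0.09, -0.0], [-0.09, -0.996, 0.0], [-0.0, -0.0, -1.0]]
wrist_force: [0.0, -0.4, 1.3]
opening: 0.571
gripper_force: 0.0
```

```bash
cat > wr.py <<'E'
from h import *
np.set_printoptions(precision=2,suppress=True)
s=st(); c=cam("wrist"); np.savez("w20.npz",**c); W=world(c); W[c["range_z"]==0]=0
g=c["img"].max(2); m=np.uint8((W[...,2]>.014)&(W[...,2]<.026)&(np.abs(W[...,1]+.36)<.06)&(W[...,0]>.43)); 
n,l,st_,_=cv2.connectedComponentsWithStats(m); k=1+st_[1:,4].argmax(); v,u=np.where(l==k); print(st_[k])
q=W[l==k]*1000; print("x range",q.min(0),q.max(0))
M=[]
for r_ in range(v.min(),v.max()+1):
    a=u[v==r_]
    L,R=ray(c,a.min()-.5,r_,.02)[:2]*1000,ray(c,a.max()+.5,r_,.02)[:2]*1000; M.append([*(L+R)/2,np.linalg.norm(L-R)])
M=np.array(M); print(M[::5])
for lo,hi in ((17,25),(36,43)):
    k=M[(M[:,2]>lo)&(M[:,2]<hi)]
    if len(k): print(lo,k.mean(0))
k=M[((M[:,2]>17)&(M[:,2]<25))|((M[:,2]>36)&(M[:,2]<43))]; f=cv2.fitLine(k[:,:2].astype(np.float32),cv2.DIST_HUBER,0,.01,.01).ravel(); print("axis",f,np.degrees(np.arctan(f[1]/f[0])))
E
python3 wr.py
```

```text
51.325 [ 0.4305 -0.3566  0.103 ] [-0.8155  0.4369  1.7286  0.0003  0.9765  0.8454] [ 0.0477 -0.4154  1.2711] 0.5705861038855572
[[ 0.9959 -0.0901 -0.0001]
 [-0.0901 -0.9959  0.0005]
 [-0.0001 -0.0005 -1.    ]]
[ 279   98   96  152 6347]
x range [ 430.0057 -397.1855   14.0107] [ 532.4433 -334.2765   25.9958]
[[ 531.8225 -346.766    12.6239]
 [ 528.8304 -347.058    16.4745]
 [ 525.872  -346.7188   16.5384]
 [ 522.9193 -346.059    15.9642]
 [ 519.9148 -345.7132   16.0266]
 [ 516.8866 -345.3647   16.0895]
 [ 513.8346 -345.0135   16.1529]
 [ 510.7585 -344.6595   16.2168]
 [ 507.6579 -344.3027   16.2811]
 [ 504.5326 -343.943    16.346 ]
 [ 501.3823 -343.5805   16.4115]
 [ 498.2067 -343.215    16.4774]
 [ 495.0055 -342.8466   16.5439]
 [ 489.6624 -365.9677   62.4573]
 [ 486.3704 -366.0211   63.3785]
 [ 483.1117 -365.4077   62.9674]
 [ 479.3133 -370.4835   52.4639]
 [ 476.5439 -363.8295   39.8476]
 [ 473.1737 -363.5372   40.0124]
 [ 469.806  -362.9033   39.4975]
 [ 466.3795 -362.6047   39.6622]
 [ 462.9244 -362.3036   39.8282]
 [ 459.4711 -361.6566   39.3061]
 [ 455.9576 -361.3489   39.4721]
 [ 452.4144 -361.0387   39.6394]
 [ 448.8722 -360.378    39.1098]
 [ 445.2998 -359.7116   21.7427]
 [ 441.6651 -359.3904   21.836 ]
 [ 437.9991 -359.0663   21.9302]
 [ 434.3331 -358.3856   21.3147]
 [ 430.7313 -356.6329   18.5531]]
17 [ 441.0322 -358.3769   21.5475]
36 [ 464.1595 -362.116    39.611 ]
axis [   0.992    -0.1259  456.4089 -361.3115] -7.234413
```

Request:
carry_out(
  rows=[
    [[0, 0, 0.036, 5.3, 1.4, 35, 50], [0, 0, 0, 0, 0, 35, 50], [0, 0, 0, 0, 0, 10, 50], [0, 0, 0, 0, 0, 0, 50], [0, 0, 0, 0, 0, 0, 50]],
  ],
  grip_force=45,
)

```text
time_s: 52.0
eef_pos: [0.4363, -0.36, 0.0241]
tcp_rot: [[0.992, -0.126, 0.002], [-0.126, -0.992, -0.002], [0.002, 0.001, -1.0]]
wrist_force: [0.5, -0.4, 0.1]
opening: 0.569
gripper_force: 0.0
```

Request:
carry_out(
  rows=[
    [[0, 0, 0, 0, 0, 9, 50], [0, 0, 0, 0, 0, 5, 50], [0, 0, 0, 0, 0, 2, 50], [0, 0, 0, 0, 0, 0, 50], [0, 0, 0, 0, 0, 0, 50]],
  ],
)

```text
time_s: 52.62
eef_pos: [0.4354, -0.3595, 0.0067]
tcp_rot: [[0.992, -0.127, 0.0], [-0.127, -0.992, 0.0], [0.0, -0.0, -1.0]]
wrist_force: [0.2, -0.2, -0.7]
opening: 0.573
gripper_force: 0.0
```

Request:
carry_out(
  rows=[
    [[0, 0, 0, 0, 0, 1, 50], [0, 0, 0, 0, 0, 0, 10], [0, 0, 0, 0, 0, 0, 10], [0, 0, 0, 0, 0, 0, 10], [0, 0, 0, 0, 0, 0, 10]],
  ],
)

```text
time_s: 53.25
eef_pos: [0.4353, -0.3593, 0.0057]
tcp_rot: [[0.992, -0.127, -0.0], [-0.127, -0.992, 0.0], [-0.0, -0.0, -1.0]]
wrist_force: [-0.0, 1.2, 0.2]
opening: 0.248
gripper_force: 45.0
```

Request:
carry_out(
  rows=[
    [[0, 0, 0, 0, 0, 0, 10], [0, 0, 0, 0, 0, -8, 10], [0, 0, 0, 0, 0, -12, 10], [0, 0, 0, 16, 0, 0, 10], [0, 0, 0, 16, 0, 0, 10]],
  ],
)

```text
time_s: 53.88
eef_pos: [0.4687, -0.3641, 0.026]
tcp_rot: [[0.992, -0.127, 0.001], [-0.127, -0.992, -0.001], [0.001, 0.001, -1.0]]
wrist_force: [1.4, 0.2, -5.0]
opening: 0.246
gripper_force: 45.0
```

Request:
carry_out(
  rows=[
    [[0, 0, 0, 0, 0, 0, 10], [0, 0, 0, 0, 0, 10, 10], [0, 0, 0, 0, 0, 7, 10], [0, 0, 0, 0, 0, 0, 10], [0, 0, 0, 0, 0, 0, 10]],
  ],
)

```text
time_s: 54.5
eef_pos: [0.4668, -0.3634, 0.0084]
tcp_rot: [[0.992, -0.127, -0.0], [-0.127, -0.992, 0.0], [-0.0, -0.0, -1.0]]
wrist_force: [0.3, 0.1, -4.2]
opening: 0.241
gripper_force: 45.0
```

Request:
carry_out(
  rows=[
    [[0, 0, 0, 0, 0, 1.5, 10], [0, 0, 0, 0, 0, 1, 10], [0, 0, 0, 0, 0, 0.2, 10], [0, 0, 0, 0, 0, 0, 10]],
  ],
)

```text
time_s: 55.0
eef_pos: [0.4671, -0.3635, 0.006]
tcp_rot: [[0.992, -0.127, 0.0], [-0.127, -0.992, 0.0], [0.0, -0.0, -1.0]]
wrist_force: [-0.5, -0.5, -3.4]
opening: 0.246
gripper_force: 45.0
```

Request:
carry_out(
  rows=[
    [[0, 0, 0, 0, 0, 0, 50], [0, 0, 0, 0, 0, 0, 50], [0, 0, 0, 0, 0, 0, 50], [0, 0, 0, 0, 0, -15, 50], [0, 0, 0, 0, 0, -40, 50]],
  ],
)

```text
time_s: 55.62
eef_pos: [0.466, -0.3624, 0.0607]
tcp_rot: [[0.992, -0.127, -0.003], [-0.127, -0.992, 0.003], [-0.003, -0.002, -1.0]]
wrist_force: [1.4, -0.1, 0.0]
opening: 0.571
gripper_force: 0.0
```

Request:
carry_out(
  rows=[
    [[0, 0, 0, 0, 0, -45, 50], [0, 0, 0, -20, 40, -40, 50], [0, 0, 0, -20, 50, -30, 50], [0, 0, 0, 0, 50, 0, 50], [0, 0, 0, 0, 0, 0, 50]],
  ],
)

```text
time_s: 56.25
eef_pos: [0.4091, -0.5014, 0.1778]
tcp_rot: [[0.991, -0.13, 0.002], [-0.13, -0.991, -0.004], [0.002, 0.004, -1.0]]
wrist_force: [0.1, 0.6, -0.8]
opening: 0.573
gripper_force: 0.0
```

```bash
python3 wm.py; python3 - <<'E'
from h import *
np.set_printoptions(precision=1,suppress=True)
st()
for n in ("top","scene"):
    c=cam(n);W=world(c); W[c["range_z"]==0]=0
    for x,y in ((.655,.023),(.666,.143)):
        q=W[(W[...,2]>.15)&(W[...,2]<.175)&(np.hypot(W[...,0]-x,W[...,1]-y)<.05)]*1000
        if len(q)>20: print((x,y),np.median(q,0),q.max(0)-q.min(0))
    # anything headphone-like elsewhere: black objects 0.05-.14 high in work area
    V=c["img"].max(2); m=np.uint8((W[...,2]>.05)&(W[...,2]<.14)&(V<60)&(W[...,0]>.2)&(W[...,0]<1.)&(np.abs(W[...,1])<.8))
    N,l,s,ce=cv2.connectedComponentsWithStats(m)
    for k in range(1,N):
        if s[k,4]>30: print(n,s[k],np.median(W[l==k],0)*1000)
E
```

```text
[[426 239  25  77 794]]
rect ((458.40887451171875, -368.9288330078125), (61.25132369995117, 206.2260284423828), 86.65196990966797) [ 356.4 -404.8] [ 562.6 -342.1]
handle [   1.    -0.1  405.2 -357.5]
mat ((452.4383850097656, -359.81915283203125), (323.1394958496094, 253.77615356445312), 1.6480039358139038) [[ 287.3 -237.6]
 [ 294.6 -491.3]
 [ 617.6 -482. ]
 [ 610.3 -228.3]]
56.3 [ 0.4092 -0.4987  0.177 ] [-0.9908  0.4626  1.4608  0.0002  1.2169  0.7094] [-0.2707  0.2478 -0.7102] 0.568113817195672
[[ 0.9916 -0.1291  0.0009]
 [-0.1291 -0.9916 -0.001 ]
 [ 0.001   0.0009 -1.    ]]
(0.655, 0.023) [655.2104  22.6089 159.4733] [68.0409 24.7064 18.2446]
(0.666, 0.143) [666.3684 142.5846 159.1089] [65.9933 26.5873 15.5557]
top [ 528  161   89   64 1083] [ 705.1648 -773.6803   89.5161]
top [242 168  19  14 167] [714.9099 131.0034  87.2628]
top [287 173  19  14 158] [704.6784  12.2084  86.5228]
top [369 172  19  12  61] [ 709.1822 -192.6337   72.3888]
top [ 513  180   41   97 1140] [ 593.177  -603.9048   89.2671]
top [ 531  186   36   77 1079] [ 602.1114 -643.0799   95.0123]
top [236 206  21  14 212] [610.7258 143.2596  86.4072]
top [113 213  47  36 240] [547.8171 383.508   76.173 ]
top [282 212  19  13 199] [600.603   25.0352  86.7729]
top [585 258  28   8  67] [ 511.502  -770.0176   93.0569]
top [ 48 361  22  10 110] [208.4293 605.6823 100.9973]
top [  0 362  42   7 112] [205.0237 705.4777  93.9745]
(0.655, 0.023) [660.2806  26.2425 158.5121] [55.1857 26.5157 16.9894]
(0.666, 0.143) [670.3564 144.7193 158.1304] [60.4481 26.5422 16.0779]
scene [112 152  26  31  79] [ 676.4756 -781.9105  120.601 ]
scene [284 258  10  14  56] [661.5148 -47.8234 118.1807]
scene [310 261  16  19 129] [609.9615  34.086   86.0677]
scene [290 285  15  17 163] [717.2901  26.8091  82.6562]
scene [319 308   7  11  47] [728.1944 127.4019  85.6729]
```

```bash
python3 -c "
from workcell import r; print(r.hand_in())"
```

```text
the job is handed in; nothing more can be done
None
```

The job is handed in: the nut is tight against its stop, judged from the wrench straining 12° further while the nut stayed put. The wrench lies flat on its mat, put back after it was knocked partly off. Both pairs of headphones hang on the bar, and I left the carton, bottle and tape alone.

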